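# Set up and start the malt mill

## Robot

A 6-joint arm with a two-finger parallel gripper is mounted at the origin on the work surface. World frame = base frame: x ahead of the robot, y to its left, z up, the work surface at z = 0. Lengths are in m, angles in rad, forces in N, time in s.
With the tool pointing down it reaches from about 0.25 to 0.775 m from the base axis. Payload 4 kg.
Tool frame: the origin (TCP) lies midway between the tips of the shut fingers; the grasp point (between the pads) lies robot.tcp_to_grasp behind it (robot.tcp_to_grasp is the distance from the TCP to the grasp point, in m); y points along the fingers, x is the direction in which the jaws open and shut, and the axes are right-handed (so a half turn about y gives the same grasp; the last joint's range is limited). The gripper opens to 94 mm and grips with 3 to 60 N. Pads are 16 mm wide; open, the fingers measure 119 mm over their backs; the gripper's body (75 mm by 177 mm) begins 78 mm behind the grasp point.
Start: joints at [1.072, 0.087, 1.371, -0, 1.684, -0.103], TCP at [0.212, 0.507, 0.206] pointing down, gripper open.
Joint ranges: [-3.1, 3.1], [-0.76, 2.03], [0.27, 2.55], [-1.08, 4.22], [0.17, 2.65], [-2.57, 2.57]. Speed limits (rad/s): [2.79, 2.79, 3.14, 3.14, 3.14, 3.14].

## Interface

Orientations are given as [roll, pitch, yaw] about the fixed x, y, z axes, in that order (R = Rz(yaw) Ry(pitch) Rx(roll)).
In Python, from bench import robot gives the robot as it stands.
- The arm moves only by the tool arm_command, never from a script. Its argument "series" is text: rows parted by semicolons, each of 7 numbers parted by spaces: the turn, a rotation vector about the tool's x, y, z in rad, then the shift along the tool's x, y, z in m, then the finger opening in m, from 0 to 0.094. A call has 1 to 12 rows; each row shifts and turns the pose as measured when the row begins, along the tool's axes as they then stand; what a row does not reach is not made up. A row lasts 1/10 s, in which the tool goes at most 50 mm and 8.59 degrees, less where a joint would pass 70% of its speed; a pose out of reach is approached as far as the arm can. A call with a gripper value outside its range is refused whole. The fingers move at their own pace and stop on an object; the grip force is fixed at half the most. Time passes only in rows, so rows that do not move let the fingers close. It gives the time, the measured TCP pose, the force and the opening at its end, in the units of the state.
- robot.get_obs(): the state, without advancing time (a new reading comes with each control period).
- robot.snapshot(name): name is "side" or "top" or "wrist"; returns the picture (384x512x3 uint8, blue, green, red); there is no depth.
- robot.camera_params(name): a dict with "fx", "fy", "cx", "cy" (pixels), "extrinsics" (4x4, takes a point from camera to world coordinates). Camera axes: x right, y up, looking along -z (the intrinsics and any distortion apply to the point x, -y, -z); pixel columns grow to the right and rows downward; lengths in m; the calibration is good to about 2 mm. A picture is of the moment at which its call begins: read the wrist's pose just before it. camera_params takes no time and is no camera call; for the wrist camera it gives the pose at the moment of the call.
- robot.close_job(): hands the job in, once; it reports no verdict.
Trained networks look in the newest picture that a camera, given by its name, has taken for a name from the list of things; names that differ only in an ending like _2 or _b are one class to them, and where a whole thing is asked for, a point or a joint stands for the part that bears it (a point fixed in the world has none). Each returns a list of dicts, best first, with "score" (0 to 1); they miss things now and then, are a little off and sometimes report something else, mostly with a low value. They report only what shows in the picture. A call takes as long as a camera call. They do not tell look-alikes from the thing itself.
- robot.spot_in(camera, target): "centre" ([x, y, z] in m, in the coordinates of the camera as it stood for that picture, good to about 4 mm: the middle of the surface that is visible of it).
The state is a dict: "time": time; "joint_positions": joint angles; "qvel": joint speeds; "joint_torque": joint torques, N m; "tool_pos": TCP position; "ee_rot": TCP orientation; "wrist_force": force on the tool from outside, world axes, zero at the start; "wrist_torque": the same for the moment, N m; "width": finger opening in m.
Only numpy, scipy, OpenCV 4.12 (cv2) and the standard library are available. Lean on these libraries where they do the work, as an engineer would, in place of code of your own. Each camera call takes 0.05 s, during which the arm holds its last target.

## Task

Get the malt mill going for the next batch: push the roller-gap lever over until its red pointer stands on the green setting clip, then press the green start button, and only then swing the feed shutter's arm towards the mill's front (the robot's side), all the way to its open stop. Keep the feed shut until the start button has been pressed, leave the red stop button and the loose things on the bench alone, and finish with the pointer still on the clip.

Things in the scene. Friction and masses are not known exactly. Their poses are not given: they have to be found in the camera images.
- mill: Malt mill, fixed: wooden board (430 x 300 x 18 mm), grey roller housing, square steel hopper (lid 185 mm square, top at 332 mm, its wire handle at 354 mm), blue motor and yellow belt guard at the rear. Origin: on the table under the hopper's centre. x points to the rear (motor side), y along the rollers to the feed-shutter side, z up; the front is the -x side, facing the robot.
- gap (a joint): Roller-gap lever on the mill's -y end: a dark upright arm that swings in the mill's x-z plane about an axis along mill y, with a red pointer nib near its tip and a black round handle bar. Rad: 0 = upright, positive = leaning to the mill's rear (+x), end stops at -0.85 and +0.85. It starts leaning to the front. Friction (about 0.3 N m, 3 N at the handle) holds it wherever it is left.
- gap_handle (a point): Middle of the black handle bar of the gap lever; the bar is 18 mm in diameter, 62 mm long, along mill y, sticking out sideways from the lever (this point lies about half-way along it), 120 mm from the hinge axis. Only the lever's own arm is beside it, at its inner end; it is open above, below, in front and behind.
- gap_pivot (a point): Point on the gap lever's hinge axis, fixed to the mill at mill (0, -195, 130) mm, in line with gap_handle's swing.
- gap_pointer (a point): Red pointer nib of the gap lever (4 mm wide), 104 mm from the hinge axis; the nib rides just above the rim of the steel quadrant.
- gap_mark (a point): Green setting clip on the quadrant's rim, 12 mm wide along the rim. The point lies over its middle, 104 mm from the hinge axis, where the pointer nib must stand. The clip is screwed fast and lies somewhere from upright to 0.5 rad to the rear; it does not move.
- start (a joint): Travel of the green start button (32 mm diameter, spring return, 6 N fully down): 0 up, 0.006 m fully pressed.
- start_top (a point): Centre of the top face of the green start button, about 90 mm above the table; pressed straight down. The button stands on a grey switch box (160 x 90 x 72 mm), at the end nearer the robot; the box may stand left or right of the mill.
- stop_top (a point): Centre of the top face of the red stop button, of the same size, 80 mm beside the green one, at the box's far end; not to be pressed.
- stop (a joint): Travel of the red stop button: 0 up.
- feed (a joint): Swing of the feed shutter about an upright bolt between the hopper and the roller housing. Rad: 0 = shut (arm leaning 0.35 rad from mill +y to the rear), 0.85 = fully open (arm leaning 0.5 rad to the front, against the stop). Friction about 0.2 N m holds it where it is left.
- feed_arm (a point): Point to push on the flat aluminium arm of the feed shutter (18 mm wide, 6 mm thick, level), 85 mm out from the pivot bolt; the arm sticks out of the mill's +y side and ends in a red ball (30 mm diameter) 122 mm from the bolt. Free space above and below the arm: the belt guard (top 170 mm above the table) lies under the inner 30 mm of the arm only.
- feed_pivot (a point): Centre of the shutter's pivot bolt, fixed to the mill at mill (0, 115, 197) mm, at the arm's height.
- jar: Amber jar with white lid (68 mm diameter, 100 mm tall), a bystander; origin under its centre.
- tub: White plastic pail with a wire bail (132 mm across, 115 mm tall), a bystander; origin under its centre.
- scoop: Aluminium grain scoop (190 mm long, 66 mm wide), a bystander.
- brush: Small hand brush lying on the front of the mill's base board, a bystander.
- wrench: Steel wrench lying beside the mill, a bystander.
- spray: White squeeze bottle with blue cap (56 mm diameter, 150 mm tall), a bystander; origin under its centre.
There are look-alikes about, which are no part of the job. Leave any pink look-alike of the part that bears start alone.

How it is judged:
By the outcome, as a careful person would: the job done as asked, in the order asked, and still so for the second after the job is handed in, with the robot touching nothing.
It also fails if it takes over 72 s, if anything falls off the work surface, if the arm or the gripper's body presses on something with over 40 N, if the wrist force passes 120 N, or if a joint passes its speed limit or range.

## Working session

There is one attempt and no reset: what is moved stays moved. The work goes in short steps, Python scripts to look and compute and a tool call to move; the robot and the scene stay as the last step left them, time stands still between calls to the robot, and variables do not carry over. Pictures are saved under pics/ and viewed, and the job is handed in when it is done.

Besides the shell and the picture viewer there is one more tool, called after ">>>" by a JSON object that holds its "fn" and its "kwargs", one argument or row to a line. arm_command: Moves the arm, as the interface text tells. Its arguments: {"type":"object","properties":{"series":{"type":"string"}},"required":["series"]}

```bash
mkdir -p pics; ls
python3 - <<'E'
from bench import robot
import cv2
o=robot.get_obs(); print(o, robot.tcp_to_grasp)
for n in ("side","top","wrist"):
    im=robot.snapshot(n); cv2.imwrite(f"pics/{n}0.png",im); print(n,robot.camera_params(n))
E
```

```text
pics
{'time': 0.0, 'joint_positions': array([ 1.07185847e+00,  8.79695453e-02,  1.37224015e+00,  3.84512168e-06,
        1.68357621e+00, -1.03117197e-01]), 'qvel': array([ 2.79986583e-05,  2.54857252e-04, -8.31239756e-04, -2.14299066e-05,
        6.56772224e-04,  1.73177273e-03]), 'joint_torque': array([-9.32787625e-04, -3.40188611e+01, -3.02422714e+01,  7.17436709e-02,
        3.31708894e-02, -1.76580261e-04]), 'tool_pos': array([0.2118139 , 0.50699426, 0.20430337]), 'ee_rot': array([-1.57056676,  0.00218121,  1.17497635]), 'wrist_force': array([-0.16082194,  1.03435907,  0.09093098]), 'wrist_torque': array([0.01888221, 0.00096085, 0.02589339]), 'width': 0.09389590735799024} 0.0188
side {'fx': 410.1905464297741, 'fy': 410.1905464297741, 'cx': 247.67104386511932, 'cy': 189.85497107089915, 'extrinsics': array([[ 0.93461952,  0.26211305, -0.24038117,  0.12323614],
       [-0.35522214,  0.7210995 , -0.59483842, -0.76829315],
       [ 0.01742383,  0.64133631,  0.76706203,  1.25696909],
       [ 0.        ,  0.        ,  0.        ,  1.        ]])}
top {'fx': 347.11732196110677, 'fy': 347.11732196110677, 'cx': 258.1844588743325, 'cy': 192.55304058630563, 'extrinsics': array([[ 0.00692795,  0.99200913, -0.12597573,  0.34931734],
       [-0.99991634,  0.00824844,  0.00996348,  0.08573421],
       [ 0.01092296,  0.12589616,  0.99198329,  1.27275241],
       [ 0.        ,  0.        ,  0.        ,  1.        ]])}
wrist {'fx': 322.21028771854964, 'fy': 322.21028771854964, 'cx': 258.472902422144, 'cy': 191.52614653264624, 'extrinsics': array([[ 0.38596339, -0.88439459, -0.26244707,  0.13413357],
       [ 0.92251185,  0.36938646,  0.11191748,  0.53997829],
       [-0.00203482, -0.28530659,  0.95843415,  0.38406161],
       [ 0.        ,  0.        ,  0.        ,  1.        ]])}
```

View pics/side0.png

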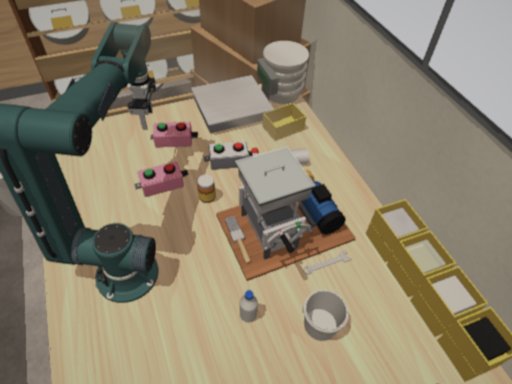

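View pics/top0.png

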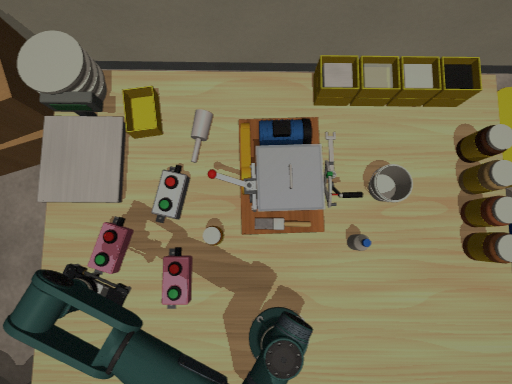

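View pics/wrist0.png

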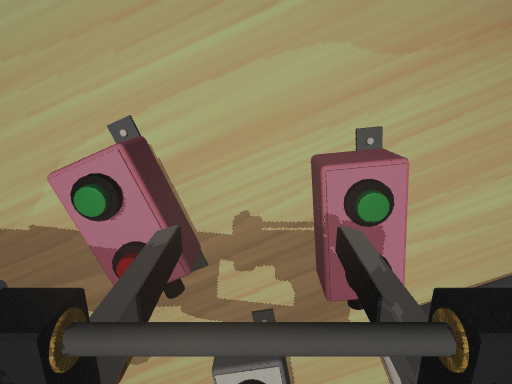

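```bash
cat > h.py <<'E'
from bench import robot
import numpy as np, cv2
from scipy.spatial.transform import Rotation as R
def w(cam,p,P=None):
    E=(P or robot.camera_params(cam))["extrinsics"]; return E[:3,:3]@np.array(p)+E[:3,3]
def proj(cam,p,P=None):
    P=P or robot.camera_params(cam);E=P["extrinsics"]; c=E[:3,:3].T@(np.array(p)-E[:3,3])
    return np.array([P["cx"]+P["fx"]*c[0]/-c[2],P["cy"]-P["fy"]*c[1]/-c[2]])
def spot(cam,t,n=3):
    for d in robot.spot_in(cam,t)[:n]:
        q=w(cam,d["centre"]); print(cam,t,round(d["score"],2),q.round(4),proj(cam,q).round(0))
def ray(cam,u,v,P=None):
    P=P or robot.camera_params(cam);E=P["extrinsics"]
    d=E[:3,:3]@np.array([(u-P["cx"])/P["fx"],-(v-P["cy"])/P["fy"],-1]); return E[:3,3],d/np.linalg.norm(d)
def onz(cam,u,v,z,P=None):
    o,d=ray(cam,u,v,P); return o+d*(z-o[2])/d[2]
def tri(obs):
    A=np.zeros((3,3));b=np.zeros(3)
    for cam,u,v in obs:
        o,d=ray(cam,u,v);M=np.eye(3)-np.outer(d,d);A+=M;b+=M@o
    return np.linalg.solve(A,b)
E
python3 - <<'E'
from h import *
for c in ("side","top"):
    for t in ("mill","gap_handle","gap_pointer","gap_mark","start_top","stop_top","feed_arm","jar","spray","tub"): spot(c,t,2)
print(robot.get_obs()["time"])
E
```

```text
side mill 0.63 [ 0.5135 -0.079   0.1483] [278. 224.]
side mill 0.59 [ 0.5471 -0.3744  0.0537] [324. 313.]
side gap_handle 0.63 [0.5414 0.2106 0.2039] [254. 151.]
side gap_handle 0.41 [ 0.4793 -0.2036  0.2433] [287. 241.]
side gap_pointer 0.73 [ 0.4797 -0.2016  0.2445] [287. 240.]
side gap_mark 0.45 [ 0.541  -0.1518  0.2192] [297. 226.]
side gap_mark 0.41 [0.5395 0.2124 0.2061] [254. 151.]
side start_top 0.58 [0.1611 0.344  0.0933] [148. 173.]
side start_top 0.47 [0.2706 0.5952 0.0912] [161. 125.]
side stop_top 0.61 [0.3467 0.5717 0.0948] [180. 124.]
side stop_top 0.44 [0.5335 0.3727 0.093 ] [237. 145.]
side feed_arm 0.53 [0.5415 0.2126 0.2062] [254. 150.]
side jar 0.64 [0.3511 0.2107 0.0757] [206. 188.]
side jar 0.4 [ 0.3273 -0.287   0.0926] [248. 305.]
side spray 0.76 [ 0.327  -0.2883  0.0953] [248. 305.]
side spray 0.66 [ 0.5163 -0.0712  0.1501] [278. 221.]
side tub 0.83 [ 0.5501 -0.3761  0.0543] [325. 313.]
top mill 0.58 [0.5259 0.0048 0.1998] [281. 180.]
top mill 0.29 [0.5252 0.1519 0.2001] [234. 180.]
top gap_handle 0.73 [ 0.4803 -0.1895  0.242 ] [346. 193.]
top gap_pointer 0.56 [ 0.4751 -0.1914  0.2433] [347. 195.]
top start_top 0.39 [0.4541 0.393  0.0961] [164. 205.]
top start_top 0.39 [0.1622 0.3525 0.0928] [173. 293.]
top stop_top 0.65 [0.5387 0.3782 0.0935] [170. 180.]
top stop_top 0.54 [0.3424 0.5773 0.097 ] [107. 238.]
top feed_arm 0.72 [0.5266 0.1549 0.204 ] [233. 179.]
top feed_arm 0.59 [0.525  0.0017 0.2013] [282. 180.]
top jar 0.83 [0.3515 0.2267 0.1001] [212. 236.]
top jar 0.69 [0.528  0.1542 0.2007] [233. 179.]
top tub 0.68 [ 0.5449 -0.4084  0.0622] [394. 182.]
1.15
```

Run:
```python
import cv2
a=cv2.imread("pics/top0.png")[95:250,130:385]; cv2.imwrite("pics/topc.png",cv2.resize(a,None,fx=3,fy=3,interpolation=cv2.INTER_CUBIC))
a=cv2.imread("pics/side0.png")[115:285,195:365]; cv2.imwrite("pics/sidec.png",cv2.resize(a,None,fx=3.5,fy=3.5,interpolation=cv2.INTER_CUBIC))
```

```text
(no output)
```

View pics/topc.png

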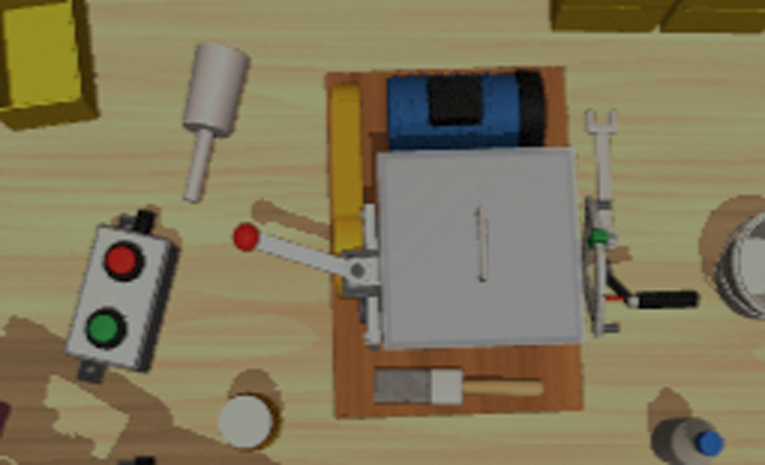

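View pics/sidec.png

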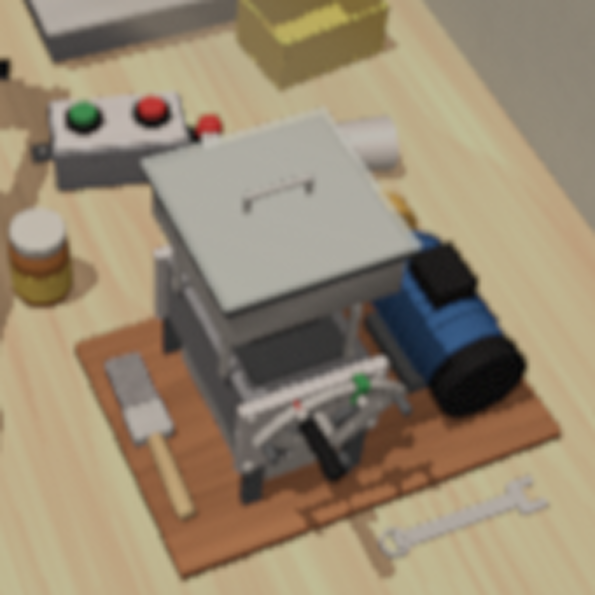

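Run:
```python
from h import *
T=lambda u,v:(130+u/3,95+v/3); S=lambda u,v:(195+u/3.5,115+v/3.5)
L=[onz("top",*T(*c),.332) for c in [(377,153),(574,148),(582,341),(384,348)]]
Ls=[onz("side",*S(*c),.332) for c in [(143,160),(322,110),(420,247),(232,307)]]
for L in (L,Ls):
    L=np.array(L);c=L.mean(0);print("lid",L.round(3).tolist(),c.round(4),[np.linalg.norm(L[i]-L[i-1]).round(4) for i in range(4)])
    # yaw from edges
B=np.array([onz("top",*T(*c),.018) for c in [(327,72),(565,67),(582,408),(336,418)]]);print("board",B.round(3).tolist(),B.mean(0),[np.linalg.norm(B[i]-B[i-1]).round(4) for i in range(4)])
print("ball",onz("top",*T(246,237),.197), tri([("top",*T(246,237)),("side",*S(209,127))]))
print("bolt",onz("top",*T(357,270),.2))
print("pointer",tri([("top",*T(613,298)),("side",*S(297,404))]))
print("clip",tri([("top",*T(599,237)),("side",*S(361,383))]))
print("handle end",tri([("top",*T(695,299)),("side",*S(338,468))]), "inner",tri([("top",*T(640,300)),("side",*S(308,420))]))
print("start",tri([("top",*T(104,328)),("side",*S(85,113))]),"stop",tri([("top",*T(122,261)),("side",*S(151,108))]))
print("jar",tri([("top",*T(246,421)),("side",*S(38,231))]))
spot("wrist","start_top")
```

```text
lid [[0.599, 0.084, 0.332], [0.606, -0.099, 0.332], [0.426, -0.103, 0.332], [0.418, 0.076, 0.332]] [ 0.5123 -0.0103  0.332 ] [np.float64(0.181), np.float64(0.1831), np.float64(0.1797), np.float64(0.1798)]
lid [[0.421, 0.073, 0.332], [0.598, 0.077, 0.332], [0.607, -0.104, 0.332], [0.433, -0.109, 0.332]] [ 0.5146 -0.016   0.332 ] [np.float64(0.1822), np.float64(0.1771), np.float64(0.1808), np.float64(0.1748)]
board [[0.786, 0.147, 0.018], [0.795, -0.151, 0.018], [0.371, -0.165, 0.018], [0.357, 0.13, 0.018]] [ 0.57722959 -0.00964135  0.018     ] [np.float64(0.4288), np.float64(0.2977), np.float64(0.4244), np.float64(0.2953)]
ball [0.54346343 0.22039869 0.197     ] [0.54533793 0.22060915 0.19304322]
bolt [0.50908966 0.10380943 0.2       ]
pointer [ 0.47848201 -0.15549167  0.2319721 ]
clip [ 0.54448628 -0.1459434   0.21784884]
handle end [ 0.47770749 -0.23414497  0.24756184] inner [ 0.47605347 -0.18014055  0.2430719 ]
start [0.45975871 0.39343333 0.08347867] stop [0.53663007 0.3766798  0.08162585]
jar [0.35400364 0.22791733 0.09427307]
wrist start_top 0.95 [0.1646 0.3588 0.0966] [ 94. 204.]
wrist start_top 0.57 [0.271  0.5981 0.0992] [371. 211.]
```

```bash
cat >> h.py <<'E'
def plan(pos,yaw,n,w,roll=-np.pi/2):
    """rows from the present pose to pos/yaw, tool down"""
    o=robot.get_obs();p=o["tool_pos"];A=R.from_euler("xyz",o["ee_rot"]);B=R.from_euler("xyz",[roll,0,yaw])
    rv=(A.inv()*B).as_rotvec();d=(np.array(pos)-p)/n
    print("from",p.round(4),o["ee_rot"].round(3),"w",o["width"].round(4),"F",o["wrist_force"].round(1),"t",o["time"],"turn/row",np.linalg.norm(rv)/n,"mm/row",np.linalg.norm(d)*1e3)
    rows=[]
    for i in range(n):
        Ai=A*R.from_rotvec(rv*i/n); s=Ai.inv().apply(d)
        rows.append(" ".join("%g"%x for x in list((rv/n).round(3))+list(s.round(4))+[w]))
    print("; ".join(rows))
E
python3 - <<'E'
from h import *
plan([.24,.46,.42],1.175,5,.094)
E
```

```text
Traceback (most recent call last):
  File "h.py", line 26, in plan
    print("from",p.round(4),o["ee_rot"].round(3),"w",o["width"].round(4),"F",o["wrist_force"].round(1),"t",o["time"],"turn/row",np.linalg.norm(rv)/n,"mm/row",np.linalg.norm(d)*1e3)
                                                     ^^^^^^^^^^^^^^^^
AttributeError: 'float' object has no attribute 'round'
```

Run:
```python
from h import *
# close crop check of the chosen box in side view
import cv2
a=cv2.imread("pics/side0.png")[95:205,125:275]; 
cv2.imwrite("pics/box.png",cv2.resize(a,None,fx=4,fy=4,interpolation=cv2.INTER_CUBIC))
```

```text
(no output)
```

View pics/box.png

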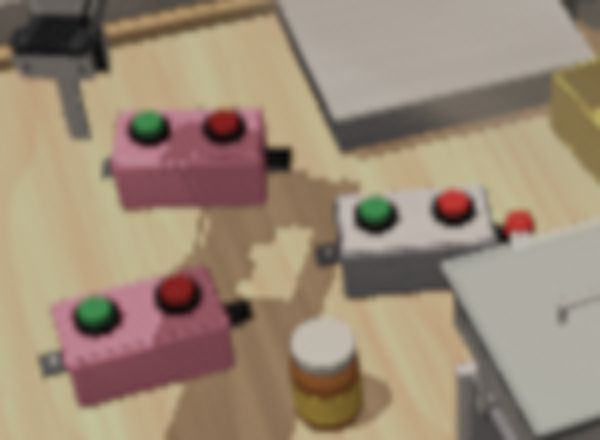

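Green-button candidates in the side view are pink (149,173), pink (162,126) and grey (219,148). The grey box's button is the right one: the description says grey, and pink look-alikes are to be left alone. For the lever, the only black bar is at top (353,195). The red ball at top (212,174) belongs to the feed arm.

I'll lift first.

>>> {"fn": "arm_command", "kwargs": {
  "series": "0 0 0 0 -0.044 -0.01 0.094; 0 0 0 0 -0.044 -0.01 0.094; 0 0 0 0 -0.044 -0.01 0.094; 0 0 0 0 -0.044 -0.01 0.094; 0 0 0 0 -0.044 -0.01 0.094"
}}

```text
time: 1.7
tool_pos: [0.2568, 0.4853, 0.4191]
ee_rot: [-1.567, 0.027, 1.178]
wrist_force: [1.2, 0.6, 0.6]
width: 0.0942
```

```bash
sed -i 's/o\["width"\].round(4)/round(float(o["width"]),4)/' h.py
python3 - <<'E'
from h import *
plan([.476,-.208,.42],.04,19,.094)
E
```

```text
from [0.2568 0.4853 0.4191] [-1.567  0.027  1.178] w 0.0942 F [1.2 0.6 0.6] t 1.7 turn/row 0.05990568009536436 mm/row 38.270631756912096
0.001 0.06 -0.001 -0.0293 0.0006 -0.0246 0.094; 0.001 0.06 -0.001 -0.0278 0.0006 -0.0263 0.094; 0.001 0.06 -0.001 -0.0261 0.0005 -0.028 0.094; 0.001 0.06 -0.001 -0.0244 0.0005 -0.0295 0.094; 0.001 0.06 -0.001 -0.0226 0.0004 -0.0309 0.094; 0.001 0.06 -0.001 -0.0207 0.0004 -0.0322 0.094; 0.001 0.06 -0.001 -0.0188 0.0003 -0.0334 0.094; 0.001 0.06 -0.001 -0.0167 0.0003 -0.0344 0.094; 0.001 0.06 -0.001 -0.0146 0.0002 -0.0354 0.094; 0.001 0.06 -0.001 -0.0125 0.0002 -0.0362 0.094; 0.001 0.06 -0.001 -0.0103 0.0002 -0.0369 0.094; 0.001 0.06 -0.001 -0.0081 0.0001 -0.0374 0.094; 0.001 0.06 -0.001 -0.0058 0.0001 -0.0378 0.094; 0.001 0.06 -0.001 -0.0036 0.0001 -0.0381 0.094; 0.001 0.06 -0.001 -0.0013 0 -0.0382 0.094; 0.001 0.06 -0.001 0.001 0 -0.0383 0.094; 0.001 0.06 -0.001 0.0033 -0 -0.0381 0.094; 0.001 0.06 -0.001 0.0056 -0 -0.0379 0.094; 0.001 0.06 -0.001 0.0078 -0 -0.0375 0.094
```

>>> {"fn": "arm_command", "kwargs": {
  "series": "0 0.06 0 -0.029 0 -0.025 0.094; 0 0.06 0 -0.028 0 -0.026 0.094; 0 0.06 0 -0.026 0 -0.028 0.094; 0 0.06 0 -0.024 0 -0.03 0.094; 0 0.06 0 -0.023 0 -0.031 0.094; 0 0.06 0 -0.021 0 -0.032 0.094; 0 0.06 0 -0.019 0 -0.033 0.094; 0 0.06 0 -0.017 0 -0.034 0.094; 0 0.06 0 -0.015 0 -0.035 0.094; 0 0.06 0 -0.013 0 -0.036 0.094; 0 0.06 0 -0.010 0 -0.037 0.094"
}}

```text
time: 2.8
tool_pos: [0.3841, 0.0743, 0.4328]
ee_rot: [-1.579, 0.001, 0.499]
wrist_force: [0.6, 0.2, 0.2]
width: 0.0935
```

Run:
```python
from h import *
plan([.476,-.208,.42],.04,9,.094)
```

```text
from [0.3841 0.0743 0.4328] [-1.579e+00  1.000e-03  4.990e-01] w 0.0935 F [0.6 0.2 0.2] t 2.8 turn/row 0.05098012968409277 mm/row 33.0168920428599
0.001 0.051 0 -0.006 0.0017 -0.0324 0.094; 0.001 0.051 0 -0.0044 0.0017 -0.0327 0.094; 0.001 0.051 0 -0.0027 0.0016 -0.0329 0.094; 0.001 0.051 0 -0.001 0.0016 -0.033 0.094; 0.001 0.051 0 0.0007 0.0016 -0.033 0.094; 0.001 0.051 0 0.0023 0.0016 -0.0329 0.094; 0.001 0.051 0 0.004 0.0015 -0.0327 0.094; 0.001 0.051 0 0.0057 0.0015 -0.0325 0.094; 0.001 0.051 0 0.0073 0.0015 -0.0322 0.094
```

>>> {"fn": "arm_command", "kwargs": {
  "series": "0.001 0.051 0 -0.006 0.002 -0.033 0.094; 0.001 0.051 0 -0.0045 0.002 -0.033 0.094; 0.001 0.051 0 -0.0025 0.002 -0.033 0.094; 0.001 0.051 0 -0.001 0.002 -0.033 0.094; 0.001 0.051 0 0.0005 0.001 -0.033 0.094; 0.001 0.051 0 0.0025 0.001 -0.033 0.094; 0.001 0.051 0 0.004 0.001 -0.033 0.094; 0.001 0.051 0 0.0055 0.001 -0.0325 0.094; 0.001 0.051 0 0.0075 0.001 -0.032 0.094; 0 0 0 0 0 0 0.094"
}}

```text
time: 3.8
tool_pos: [0.4753, -0.2273, 0.4207]
ee_rot: [-1.57, -0.004, 0.012]
wrist_force: [1.2, -0.1, -0.3]
width: 0.094
```

Run:
```python
from h import *
P=robot.camera_params("wrist")
cv2.imwrite("pics/w1.png",cv2.resize(robot.snapshot("wrist"),None,fx=1.5,fy=1.5,interpolation=cv2.INTER_CUBIC))
for t in("gap_handle","gap_pointer","gap_mark"):spot("wrist",t)
for p in [(.477,-.207,.242),(.478,-.155,.2257),(.5445,-.146,.2307)]: print(proj("wrist",p)*1.5)
print(robot.get_obs()["tool_pos"],robot.get_obs()["ee_rot"])
```

```text
wrist gap_handle 0.95 [ 0.4766 -0.183   0.2469] [261. 136.]
wrist gap_handle 0.4 [ 0.6624 -0.1964  0.0088] [361. 129.]
wrist gap_pointer 0.65 [ 0.4753 -0.1823  0.251 ] [259. 137.]
wrist gap_mark 0.65 [ 0.5442 -0.142   0.2325] [322.  99.]
[390.55321632 236.79940243]
[392.89045701 165.09242384]
[482.49469891 154.50783225]
[ 0.47453038 -0.22301757  0.42402614] [-1.57108324 -0.00807543  0.01780006]
```

View pics/w1.png

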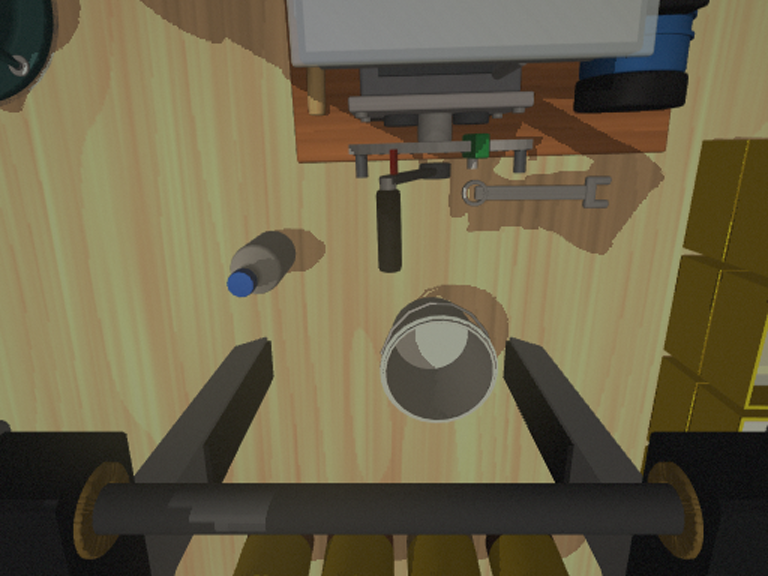

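Run:
```python
from h import *
yaw=.04;o=np.array([.513,-.012,0]);Rz=R.from_euler("z",yaw)
def ang(u,v,r,yl):
    # point on ray with mill-y = yl -> angle from pivot both by x and z
    c,d=ray("wrist",u,v); c=Rz.inv().apply(c-o);d=Rz.inv().apply(d)
    a=0
    for _ in range(30):
        z=.13+r*np.cos(a); q=c+d*(z-c[2])/d[2]; a=np.arcsin(q[0]/r)
    print(q.round(4),round(a,3))
for n,u,v,r in (("handle",389,231,.12),("pointer",394,162,.104),("clip",477,147,.104)): print(n,end=" ");ang(u/1.5,v/1.5,r,0)
plan([.476,-.206,.30],.04,3,.094)
```

```text
handle [-0.0448 -0.1891  0.2413] -0.383
pointer [-0.0398 -0.1392  0.2261] -0.393
clip [ 0.0217 -0.1297  0.2317] 0.21
from [ 0.4745 -0.223   0.424 ] [-1.571 -0.008  0.018] w 0.094 F [ 0.3 -0.4  0.6] t 4.0 turn/row 0.007875284323948442 mm/row 41.73226914635008
0 -0.007 0.003 0.0003 0.0413 0.0057 0.094; 0 -0.007 0.003 0.0004 0.0413 0.0057 0.094; 0 -0.007 0.003 0.0006 0.0413 0.0057 0.094
```

>>> {"fn": "arm_command", "kwargs": {
  "series": "0 -0.007 0 0.0005 0.041 0.006 0.094; 0 -0.007 0 0.0005 0.041 0.006 0.094; 0 -0.007 0 0.0005 0.041 0.006 0.094; 0 0 0 0 0.035 0 0.094; 0 0 0 0 0.03 0 0.094; 0 0 0 0 0 0 0.094"
}}

```text
time: 4.6
tool_pos: [0.4782, -0.197, 0.2379]
ee_rot: [-1.58, -0.023, 0.053]
wrist_force: [0.0, -0.2, -0.4]
width: 0.0942
```

Run:
```python
from h import *
plan([.476,-.206,.223],.04,1,.094)
cv2.imwrite("pics/w2.png",cv2.resize(robot.snapshot("wrist"),None,fx=1.5,fy=1.5,interpolation=cv2.INTER_CUBIC))
```

```text
from [ 0.4782 -0.197   0.2379] [-1.58  -0.023  0.053] w 0.0942 F [ 0.  -0.2 -0.4] t 4.6 turn/row 0.027923110380723266 mm/row 17.58371624855231
0.009 0.013 0.023 -0.003 0.0149 -0.0088 0.094
```

View pics/w2.png

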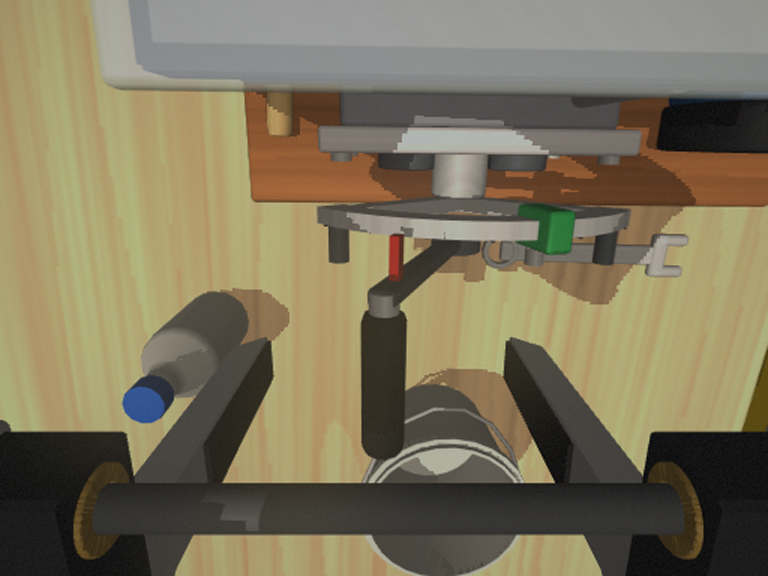

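>>> {"fn": "arm_command", "kwargs": {
  "series": "0.009 0.013 0.023 -0.003 0.016 -0.008 0.094; 0 0 0 0 0 0 0.05; 0 0 0 0 0 0 0.025; 0 0 0 0 0 0 0.01; 0 0 0 0 0 0 0.01; 0 0 0 0 0 0 0.01"
}}

```text
time: 5.25
tool_pos: [0.4808, -0.2079, 0.234]
ee_rot: [-1.581, -0.017, 0.04]
wrist_force: [0.4, 0.1, -0.1]
width: 0.0576
```

Run:
```python
from h import *
o=robot.get_obs();print(o["width"],o["tool_pos"],o["ee_rot"],o["wrist_force"],o["wrist_torque"])
cv2.imwrite("pics/w3.png",cv2.resize(robot.snapshot("wrist"),None,fx=1.5,fy=1.5,interpolation=cv2.INTER_CUBIC))
```

```text
0.05756191076761523 [ 0.48081956 -0.20794454  0.2340004 ] [-1.58084075 -0.01693963  0.03999619] [ 0.42939749  0.13714009 -0.12244057] [-0.02621305  0.0715128  -0.02664495]
```

View pics/w3.png

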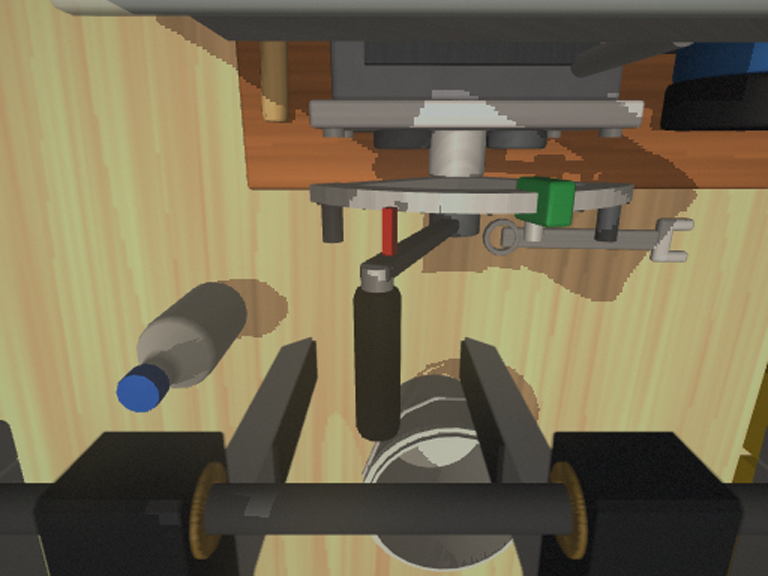

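>>> {"fn": "arm_command", "kwargs": {
  "series": "0 0 0 -0.004 0.009 0 0.05; 0 0 0 -0.001 0.005 0 0.03; 0 0 0 0 0 0 0.01; 0 0 0 0 0 0 0.01; 0 0 0 0 0 0 0.01; 0 0 0 0 0 0 0.01; 0 0 0 0 0 0 0.01"
}}

```text
time: 6.0
tool_pos: [0.4758, -0.2081, 0.2181]
ee_rot: [-1.58, -0.017, 0.04]
wrist_force: [0.0, 0.9, -0.6]
width: 0.0169
```

Run:
```python
from h import *
o=robot.get_obs();print(o["width"],o["tool_pos"],o["ee_rot"],o["wrist_force"],o["wrist_torque"])
cv2.imwrite("pics/w4.png",cv2.resize(robot.snapshot("wrist"),None,fx=1.5,fy=1.5,interpolation=cv2.INTER_CUBIC))
```

```text
0.016945023132902283 [ 0.47575012 -0.20806817  0.21806376] [-1.58029978 -0.0172417   0.04020486] [ 0.04518624  0.92933902 -0.59588751] [ 0.00759393  0.12626496 -0.02931087]
```

View pics/w4.png

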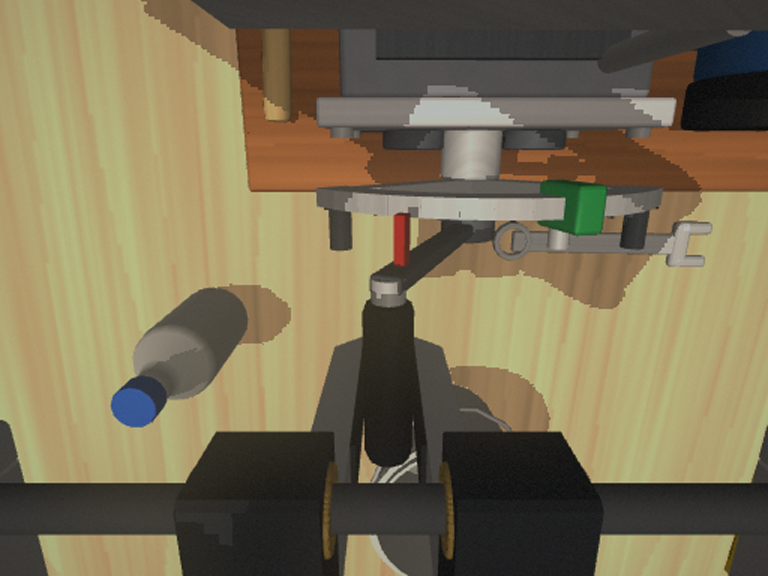

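>>> {"fn": "arm_command", "kwargs": {
  "series": "0 0 0 0.0085 -0.003 0 0.01; 0 0 0 0.008 -0.0025 0 0.01; 0 0 0 0.0085 -0.002 0 0.01; 0 0 0 0.0085 -0.001 0 0.01; 0 0 0 0.0095 -0.0005 0 0.01; 0 0 0 0.0095 0 0 0.01; 0 0 0 0.0105 0.001 0 0.01; 0 0 0 0 0 0 0.01"
}}

```text
time: 6.85
tool_pos: [0.5228, -0.2064, 0.2299]
ee_rot: [-1.58, 0.029, 0.032]
wrist_force: [2.1, -0.9, -6.0]
width: 0.0172
```

Run:
```python
from h import *
o=robot.get_obs();print(o["width"],o["tool_pos"],o["ee_rot"],o["wrist_force"],o["wrist_torque"])
cv2.imwrite("pics/w5.png",cv2.resize(robot.snapshot("wrist"),None,fx=1.5,fy=1.5,interpolation=cv2.INTER_CUBIC))
```

```text
0.017192539385243743 [ 0.52278588 -0.20643737  0.22993101] [-1.57955541  0.02883309  0.0316025 ] [ 2.0772456  -0.8623614  -6.01572249] [-0.19711763 -0.33846618  0.10916277]
```

View pics/w5.png

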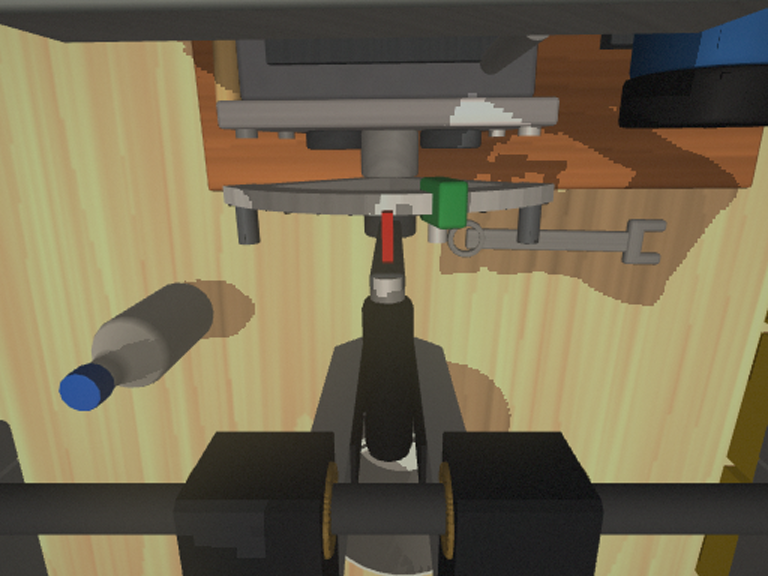

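Run:
```python
import cv2
a=cv2.imread("pics/w5.png")[150:310,300:500];cv2.imwrite("pics/w5c.png",cv2.resize(a,None,fx=4,fy=3.7))
```

```text
(no output)
```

View pics/w5c.png

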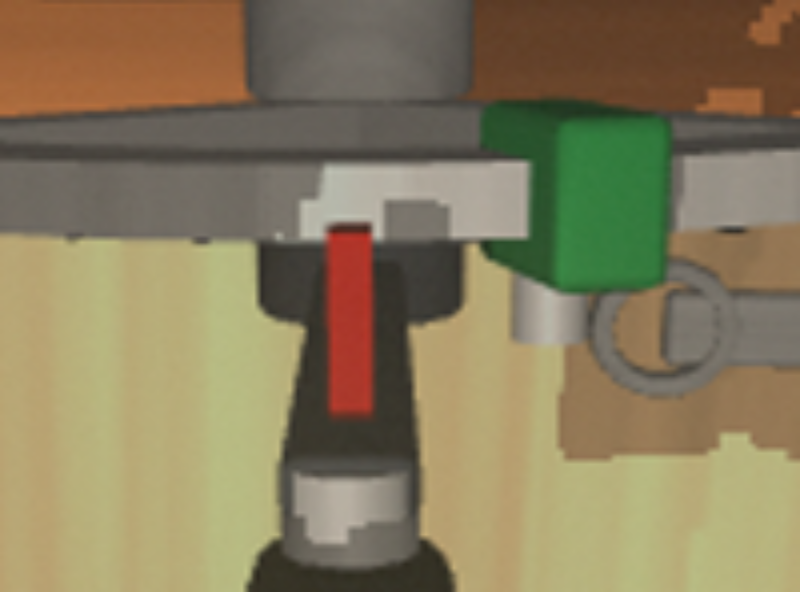

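Run:
```python
from h import *
yaw=.04;o=np.array([.513,-.012,0]);Rz=R.from_euler("z",yaw)
def ang(u,v,r):
    c,d=ray("wrist",u,v); c=Rz.inv().apply(c-o);d=Rz.inv().apply(d)
    a=0
    for _ in range(30):
        z=.13+r*np.cos(a); q=c+d*(z-c[2])/d[2]; a=np.arcsin(q[0]/r)
    print(q.round(4),round(a,3))
for r in (.101,.104,.107):
    ang(302.2,136,r); ang(258.3,155 ,r)
```

```text
[ 0.0259 -0.1326  0.2276] 0.26
[ 0.0015 -0.1425  0.231 ] 0.015
[ 0.0256 -0.1322  0.2308] 0.249
[ 0.0016 -0.142   0.234 ] 0.016
[ 0.0253 -0.1317  0.234 ] 0.239
[ 0.0017 -0.1414  0.237 ] 0.016
```

>>> {"fn": "arm_command", "kwargs": {
  "series": "0 0 -0.01 0.0085 0 0 0.01; 0 0 -0.01 0.0085 0.001 0 0.01; 0 0 -0.01 0.0085 0.002 0 0.01; 0 0 0 0 0 0 0.01"
}}

```text
time: 7.3
tool_pos: [0.5442, -0.206, 0.2287]
ee_rot: [-1.58, 0.007, 0.029]
wrist_force: [1.1, -0.8, -2.6]
width: 0.0172
```

Run:
```python
from h import *
o=robot.get_obs();print(o["width"],o["tool_pos"],o["ee_rot"],o["wrist_force"],o["wrist_torque"])
im=robot.snapshot("wrist");cv2.imwrite("pics/w6.png",cv2.resize(im[100:220,180:340],None,fx=5,fy=5,interpolation=cv2.INTER_CUBIC))
```

```text
0.017215114031598814 [ 0.54420937 -0.20597453  0.22866466] [-1.5801215   0.00749559  0.02939139] [ 1.05981519 -0.75745517 -2.61739698] [-0.14857851 -0.19495439  0.12272872]
```

View pics/w6.png

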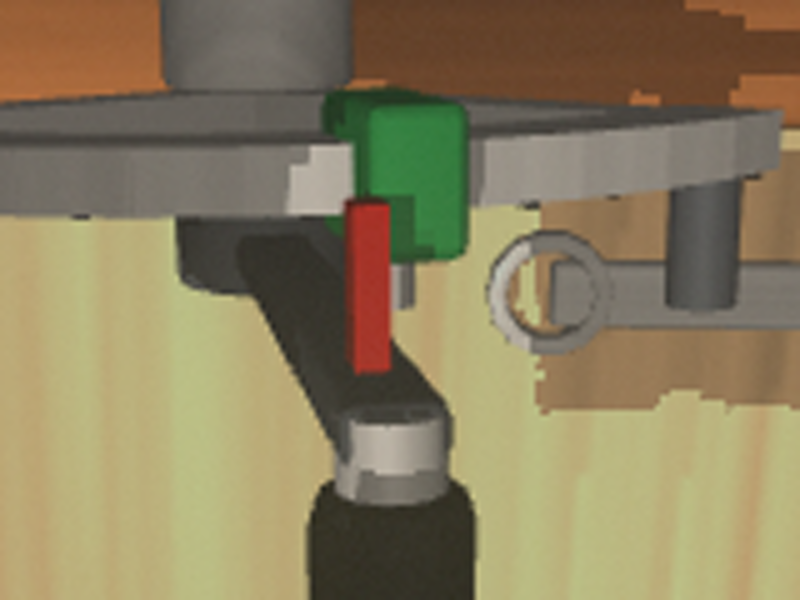

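>>> {"fn": "arm_command", "kwargs": {
  "series": "0 0 0 0.004 0.0005 0 0.01; 0 0 0 0.003 0.001 0 0.01; 0 0 0 0 0 0 0.01"
}}

```text
time: 7.65
tool_pos: [0.5491, -0.2059, 0.2275]
ee_rot: [-1.58, 0.013, 0.028]
wrist_force: [-0.4, -0.4, 1.0]
width: 0.017
```

Run:
```python
from h import *
o=robot.get_obs();print(o["width"],o["tool_pos"],o["ee_rot"],o["wrist_force"],o["wrist_torque"])
im=robot.snapshot("wrist");cv2.imwrite("pics/w7.png",cv2.resize(im[100:220,180:340],None,fx=5,fy=5,interpolation=cv2.INTER_CUBIC))
```

```text
0.01698112665826931 [ 0.5490941  -0.20585524  0.22753205] [-1.57997782  0.01265919  0.02844879] [-0.38794076 -0.44410586  0.98035795] [-0.09551885  0.43589135  0.13459674]
```

View pics/w7.png

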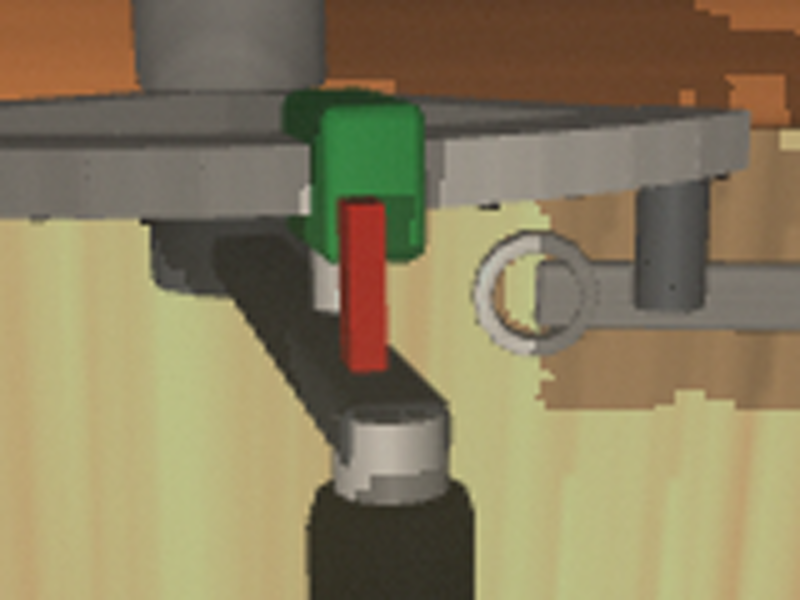

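>>> {"fn": "arm_command", "kwargs": {
  "series": "0 0 0 0.002 0.0005 0 0.01; 0 0 0 0 0 0 0.01; 0 0 0 0 0 0 0.094; 0 0 0 0 0 0 0.094; 0 0 0 0 0 0 0.094; 0 0 0 0 0 0 0.094; 0 0 0 0 0 0 0.094; 0 0 0 0 0 0 0.094"
}}

```text
time: 8.5
tool_pos: [0.5543, -0.2055, 0.2265]
ee_rot: [-1.58, 0.005, 0.029]
wrist_force: [-0.4, -0.0, -0.9]
width: 0.0618
```

Run:
```python
from h import *
o=robot.get_obs();print(o["width"],o["tool_pos"],o["ee_rot"],o["wrist_force"],o["wrist_torque"])
im=robot.snapshot("wrist");cv2.imwrite("pics/w8.png",cv2.resize(im[100:220,180:340],None,fx=5,fy=5,interpolation=cv2.INTER_CUBIC))
```

```text
0.06176591928144114 [ 0.55430427 -0.20548268  0.22646879] [-1.57977368  0.00539976  0.02921301] [-0.36213462 -0.01944698 -0.90841388] [-0.03241457  0.03966979  0.01643608]
```

View pics/w8.png

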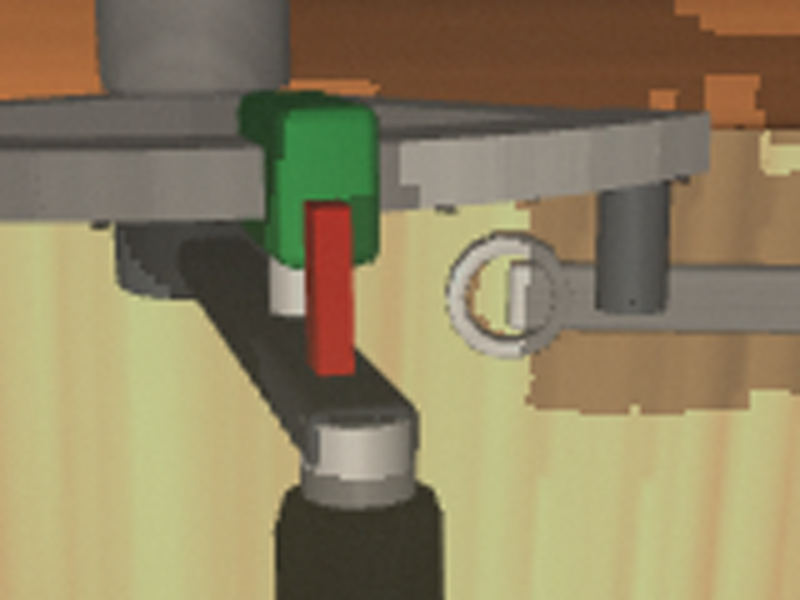

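>>> {"fn": "arm_command", "kwargs": {
  "series": "0 0 0 0 -0.03 0 0.094; 0 0 0 0 -0.045 0 0.094; 0 0 0 0 -0.045 0 0.094; 0 0 0 0 -0.045 0 0.094; 0 0 0 0 -0.045 0 0.094; 0 0 0 0 -0.02 0 0.094"
}}

```text
time: 9.15
tool_pos: [0.5541, -0.2026, 0.4573]
ee_rot: [-1.573, 0.017, 0.029]
wrist_force: [-0.1, 0.0, 1.3]
width: 0.0937
```

Run:
```python
from h import *
cv2.imwrite("pics/w9.png",cv2.resize(robot.snapshot("wrist"),None,fx=1.5,fy=1.5,interpolation=cv2.INTER_CUBIC))
plan([.455,.38,.44],.04,14,0)
```

```text
from [ 0.5544 -0.2028  0.4593] [-1.575  0.014  0.029] w 0.0936 F [-1.   0.6  1.3] t 9.2 turn/row 0.0012730547799241448 mm/row 42.24880139314173
0 -0.001 -0.001 -0.0059 0.0013 0.0418 0; 0 -0.001 -0.001 -0.0058 0.0013 0.0418 0; 0 -0.001 -0.001 -0.0058 0.0013 0.0418 0; 0 -0.001 -0.001 -0.0058 0.0013 0.0418 0; 0 -0.001 -0.001 -0.0057 0.0013 0.0418 0; 0 -0.001 -0.001 -0.0057 0.0013 0.0418 0; 0 -0.001 -0.001 -0.0057 0.0013 0.0418 0; 0 -0.001 -0.001 -0.0056 0.0013 0.0418 0; 0 -0.001 -0.001 -0.0056 0.0013 0.0419 0; 0 -0.001 -0.001 -0.0056 0.0013 0.0419 0; 0 -0.001 -0.001 -0.0056 0.0013 0.0419 0; 0 -0.001 -0.001 -0.0055 0.0014 0.0419 0; 0 -0.001 -0.001 -0.0055 0.0014 0.0419 0; 0 -0.001 -0.001 -0.0055 0.0014 0.0419 0
```

View pics/w9.png

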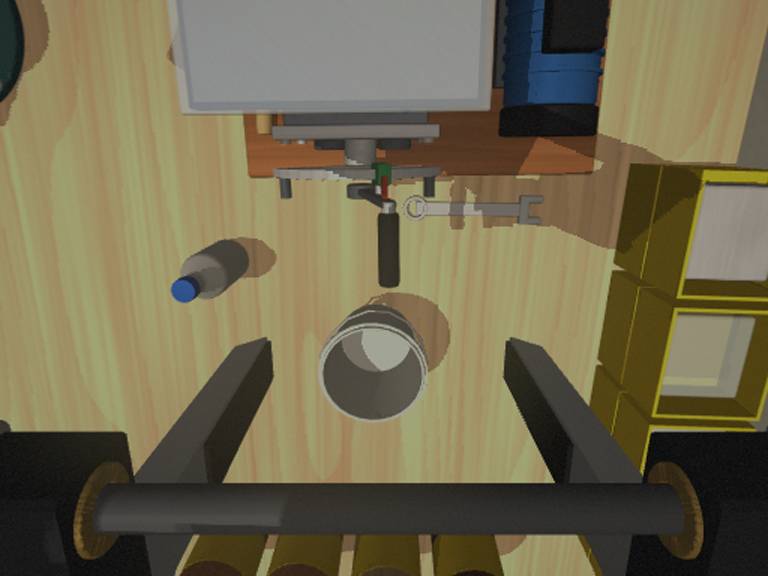

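The pointer at (384,187) stands in line with the clip at (382,174), and nothing else has moved. I'll cross over the hopper with the fingers closing.

>>> {"fn": "arm_command", "kwargs": {
  "series": "0 0 0 -0.006 0 0.042 0; 0 0 0 -0.006 0 0.042 0; 0 0 0 -0.006 0 0.042 0; 0 0 0 -0.006 0 0.042 0; 0 0 0 -0.006 0 0.042 0; 0 0 0 -0.006 0 0.042 0; 0 0 0 -0.006 0 0.042 0; 0 0 0 -0.006 0 0.042 0; 0 0 0 -0.006 0 0.042 0; 0 0 0 -0.006 0 0.042 0; 0 0 0 -0.006 0 0.042 0; 0 0 0 0 0 0 0"
}}

```text
time: 10.4
tool_pos: [0.4747, 0.2722, 0.4424]
ee_rot: [-1.576, 0.028, 0.024]
wrist_force: [0.3, 0.6, 0.0]
width: 0.0022
```

Run:
```python
from h import *
plan([.455,.35,.30],.04,5,0)
```

```text
from [0.4747 0.2722 0.4424] [-1.576  0.028  0.024] w 0.0022 F [0.3 0.6 0. ] t 10.4 turn/row 0.006575758133857415 mm/row 32.69454299518945
0.001 -0.003 -0.006 -0.0028 0.0285 0.0158 0; 0.001 -0.003 -0.006 -0.0029 0.0285 0.0158 0; 0.001 -0.003 -0.006 -0.003 0.0285 0.0158 0; 0.001 -0.003 -0.006 -0.0031 0.0285 0.0157 0; 0.001 -0.003 -0.006 -0.0032 0.0285 0.0157 0
```

>>> {"fn": "arm_command", "kwargs": {
  "series": "0 -0.003 -0.006 -0.003 0.028 0.016 0; 0 -0.003 -0.006 -0.003 0.028 0.016 0; 0 -0.003 -0.006 -0.003 0.028 0.016 0; 0 -0.003 -0.006 -0.003 0.028 0.016 0; 0 -0.003 -0.006 -0.003 0.028 0.016 0; 0 0 0 0 0 0 0"
}}

```text
time: 11.0
tool_pos: [0.4544, 0.3501, 0.2911]
ee_rot: [-1.581, 0.0, 0.038]
wrist_force: [-1.0, -1.1, 0.6]
width: 0.0005
```

Run:
```python
from h import *
cv2.imwrite("pics/w10.png",cv2.resize(robot.snapshot("wrist"),None,fx=1.5,fy=1.5,interpolation=cv2.INTER_CUBIC))
spot("wrist","start_top");spot("wrist","stop_top"); 
for p in [(.456,.392,.09),(.537,.377,.09),(.4545,.393,.09)]:print(proj("wrist",p)*1.5)
o=robot.get_obs();print(o["tool_pos"],o["ee_rot"])
```

```text
wrist start_top 0.85 [0.1709 0.3554 0.0975] [ 16. 155.]
wrist start_top 0.77 [0.4609 0.3983 0.1012] [263. 127.]
wrist stop_top 0.91 [0.248  0.3579 0.0966] [ 82. 155.]
wrist stop_top 0.69 [0.5402 0.3764 0.1014] [329. 148.]
[386.48061934 196.80495026]
[486.38588824 219.06456218]
[384.63128392 195.46452602]
[0.45715738 0.34982375 0.29841951] [-1.5755279  -0.01044131  0.03527652]
```

View pics/w10.png

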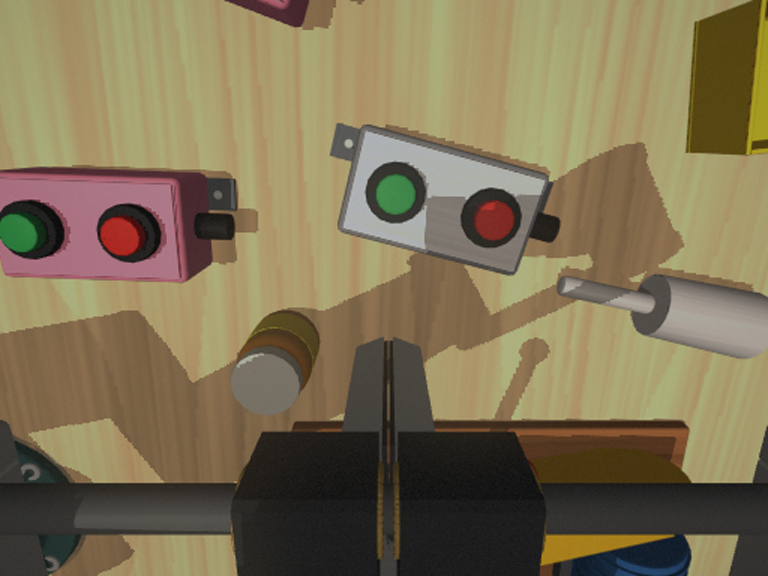

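Run:
```python
from h import *
P=robot.camera_params("wrist");o=robot.get_obs();print(o["tool_pos"],o["ee_rot"])
im=robot.snapshot("wrist")
hsv=cv2.cvtColor(im,cv2.COLOR_BGR2HSV);m=cv2.inRange(hsv,(45,90,40),(85,255,255));m[:,:200]=0
n,l,s,c=cv2.connectedComponentsWithStats(m)
for i in range(1,n):
    if s[i][4]>100: print(s[i],c[i],onz("wrist",*c[i],.09,P))
print(onz("top",164.6,204.4,.09),onz("side",219.3,147.3,.09))
plan([.459,.394,.13],.04,5,0)
```

```text
[0.45715738 0.34982375 0.29841951] [-1.5755279  -0.01044131  0.03527652]
[246 116  26  27 546] [258.77655678 128.75824176] [0.45723388 0.39491248 0.09      ]
[0.45614483 0.39270376 0.09      ] [0.46070623 0.3861794  0.09      ]
from [0.4575 0.35   0.2995] [-1.574 -0.012  0.035] w 0.0006 F [0.3 0.6 0.4] t 11.2 turn/row 0.002734444670296855 mm/row 35.027106776471726
0.001 -0.001 0.002 0.0002 0.0339 0.0089 0; 0.001 -0.001 0.002 0.0003 0.0339 0.0089 0; 0.001 -0.001 0.002 0.0004 0.0339 0.0089 0; 0.001 -0.001 0.002 0.0005 0.0339 0.0088 0; 0.001 -0.001 0.002 0.0006 0.0339 0.0088 0
```

Target is (0.457, 0.393, 0.09). All the views agree within a few mm on a 32 mm button.

>>> {"fn": "arm_command", "kwargs": {
  "series": "0 0 0.002 0 0.034 0.009 0; 0 0 0.002 0 0.034 0.009 0; 0 0 0.002 0 0.034 0.009 0; 0 0 0.002 0 0.034 0.009 0; 0 0 0.002 0 0.034 0.009 0; 0 0 0 0 0 0 0"
}}

```text
time: 11.8
tool_pos: [0.4712, 0.3957, 0.1441]
ee_rot: [-1.558, -0.032, 0.025]
wrist_force: [-0.5, 0.8, -1.2]
width: 0.0005
```

Run:
```python
from h import *
plan([.457,.394,.08],.04,5,0)
cv2.imwrite("pics/w11.png",cv2.resize(robot.snapshot("wrist"),None,fx=1.5,fy=1.5,interpolation=cv2.INTER_CUBIC))
```

```text
from [0.4712 0.3957 0.1441] [-1.558 -0.032  0.025] w 0.0005 F [-0.5  0.8 -1.2] t 11.8 turn/row 0.007554969133875052 mm/row 13.134439650804422
-0.003 -0.003 0.006 -0.0033 0.0127 -0.0004 0; -0.003 -0.003 0.006 -0.0032 0.0127 -0.0004 0; -0.003 -0.003 0.006 -0.0031 0.0128 -0.0004 0; -0.003 -0.003 0.006 -0.003 0.0128 -0.0003 0; -0.003 -0.003 0.006 -0.0029 0.0128 -0.0003 0
```

View pics/w11.png

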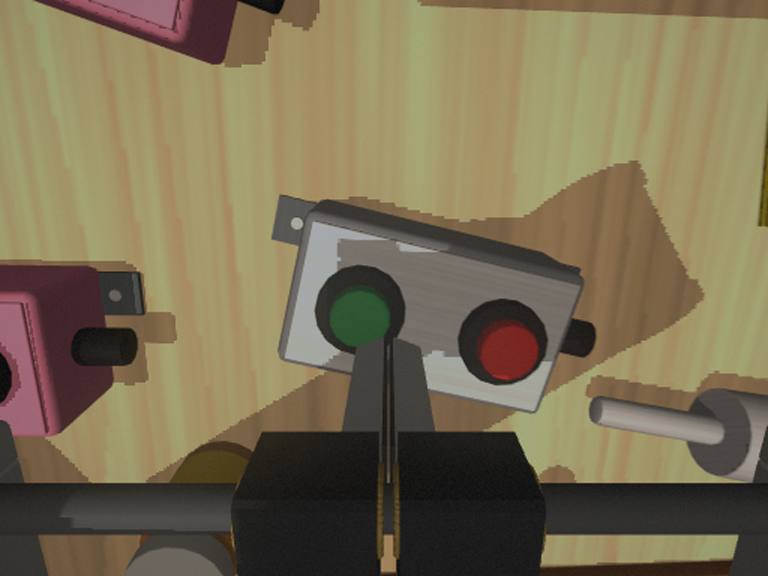

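>>> {"fn": "arm_command", "kwargs": {
  "series": "-0.006 -0.006 0.015 -0.012 0.004 0 0; -0.003 -0.003 0.01 -0.004 0.014 0 0; 0 0 0 0 0 0 0; 0 0 0 0 0 0 0"
}}

```text
time: 12.25
tool_pos: [0.4609, 0.397, 0.1389]
ee_rot: [-1.556, -0.025, 0.032]
wrist_force: [-0.9, 0.1, 0.6]
width: 0.0005
```

Run:
```python
from h import *
plan([.457,.394,.08],.04,5,0)
cv2.imwrite("pics/w12.png",cv2.resize(robot.snapshot("wrist"),None,fx=1.5,fy=1.5,interpolation=cv2.INTER_CUBIC))
```

```text
from [0.4609 0.397  0.1389] [-1.556 -0.025  0.032] w 0.0005 F [-0.9  0.1  0.6] t 12.25 turn/row 0.005918009773046851 mm/row 11.82686008284245
-0.003 -0.002 0.005 -0.0011 0.0118 -0.0007 0; -0.003 -0.002 0.005 -0.001 0.0118 -0.0007 0; -0.003 -0.002 0.005 -0.001 0.0118 -0.0007 0; -0.003 -0.002 0.005 -0.0009 0.0118 -0.0006 0; -0.003 -0.002 0.005 -0.0009 0.0118 -0.0006 0
```

View pics/w12.png

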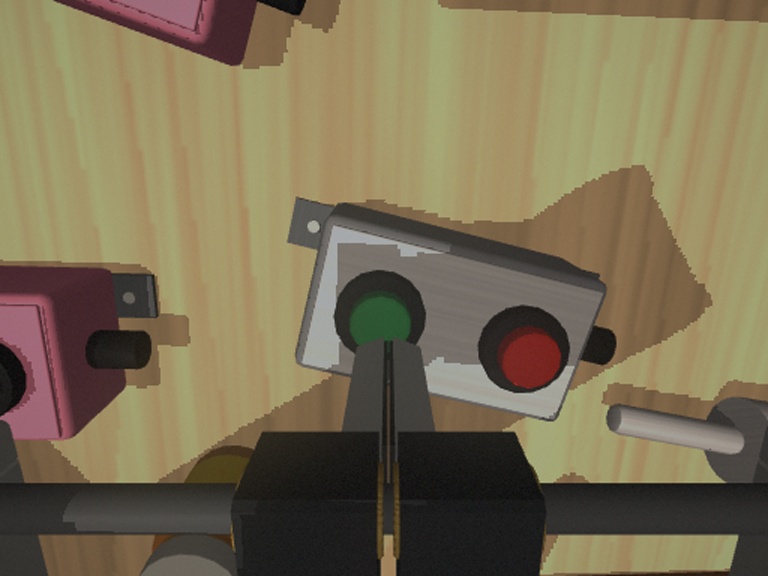

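>>> {"fn": "arm_command", "kwargs": {
  "series": "-0.003 -0.002 0.005 -0.0015 0.012 -0.001 0; -0.003 -0.002 0.005 -0.0015 0.012 -0.001 0; -0.003 -0.002 0.005 -0.0015 0.012 -0.001 0; 0 0 0 0 0.006 0 0; 0 0 0 0 0.004 0 0"
}}

```text
time: 12.8
tool_pos: [0.4576, 0.3943, 0.09]
ee_rot: [-1.565, -0.01, 0.039]
wrist_force: [0.3, 0.7, 4.8]
width: 0.0005
```

Run:
```python
from h import *
plan([.457,.394,.08],.04,3,0)
```

```text
from [0.4576 0.3943 0.09  ] [-1.565 -0.01   0.039] w 0.0005 F [0.3 0.7 4.8] t 12.8 turn/row 0.003878400802041867 mm/row 3.3244352209943058
-0.002 -0 0.003 -0.0002 0.0033 -0.0001 0; -0.002 -0 0.003 -0.0002 0.0033 -0.0001 0; -0.002 -0 0.003 -0.0002 0.0033 -0.0001 0
```

Contact at 4.8 N, so I'll press on.

>>> {"fn": "arm_command", "kwargs": {
  "series": "0 0 0 0 0.004 0 0; 0 0 0 0 0.004 0 0; 0 0 0 0 0.004 0 0; 0 0 0 0 0.004 0 0"
}}

```text
time: 13.2
tool_pos: [0.4577, 0.3944, 0.0881]
ee_rot: [-1.564, -0.014, 0.039]
wrist_force: [-6.0, -3.9, 13.9]
width: 0.0005
```

>>> {"fn": "arm_command", "kwargs": {
  "series": "0 0 0 0 0.006 0 0; 0 0 0 0 0.006 0 0"
}}

```text
time: 13.4
tool_pos: [0.4578, 0.3945, 0.088]
ee_rot: [-1.562, -0.018, 0.04]
wrist_force: [-8.0, -6.5, 21.7]
width: 0.0004
```

Run:
```python
from h import *
cv2.imwrite("pics/w13.png",cv2.resize(robot.snapshot("wrist"),None,fx=1.5,fy=1.5,interpolation=cv2.INTER_CUBIC))
```

```text
(no output)
```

View pics/w13.png

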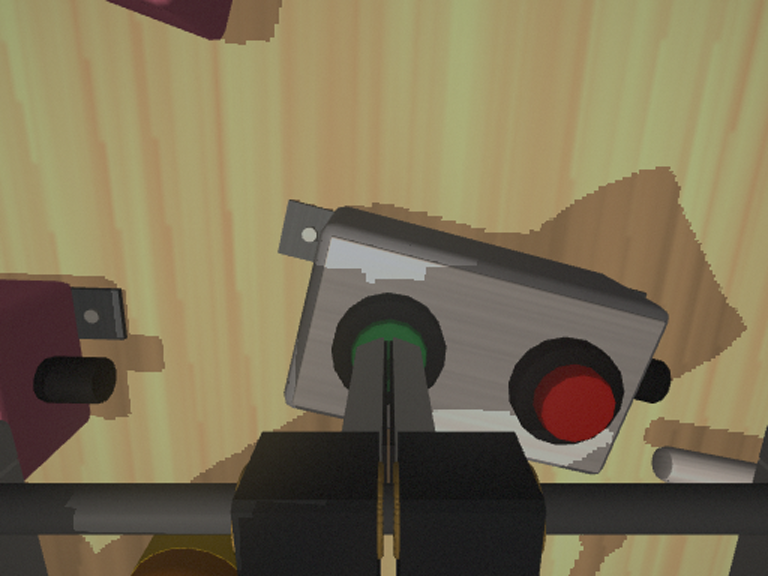

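>>> {"fn": "arm_command", "kwargs": {
  "series": "0 0 0 0 -0.03 0 0; 0 0 0 0 -0.045 0 0; 0 0 0 0 -0.045 0 0; 0 0 0 0 -0.045 0 0; 0 0 0 0 -0.035 0 0; 0 0 0 0 0 0 0"
}}

```text
time: 14.05
tool_pos: [0.453, 0.3918, 0.2959]
ee_rot: [-1.562, -0.018, 0.04]
wrist_force: [0.1, 0.8, 0.9]
width: 0.0007
```

Run:
```python
from h import *
im=robot.snapshot("top");cv2.imwrite("pics/t2.png",cv2.resize(im[110:250,140:370],None,fx=3.3,fy=3.3,interpolation=cv2.INTER_CUBIC))
plan([.580,.175,.29],.04,7,0)
```

```text
from [0.4525 0.3914 0.293 ] [-1.564 -0.015  0.04 ] w 0.0005 F [-0.7 -0.2  0.1] t 14.1 turn/row 0.002338706081266582 mm/row 35.89128704002962
-0.001 0 0.002 0.017 0.0005 -0.0316 0; -0.001 0 0.002 0.017 0.0005 -0.0316 0; -0.001 0 0.002 0.017 0.0005 -0.0316 0; -0.001 0 0.002 0.017 0.0005 -0.0316 0; -0.001 0 0.002 0.017 0.0004 -0.0316 0; -0.001 0 0.002 0.017 0.0004 -0.0316 0; -0.001 0 0.002 0.017 0.0004 -0.0316 0
```

View pics/t2.png

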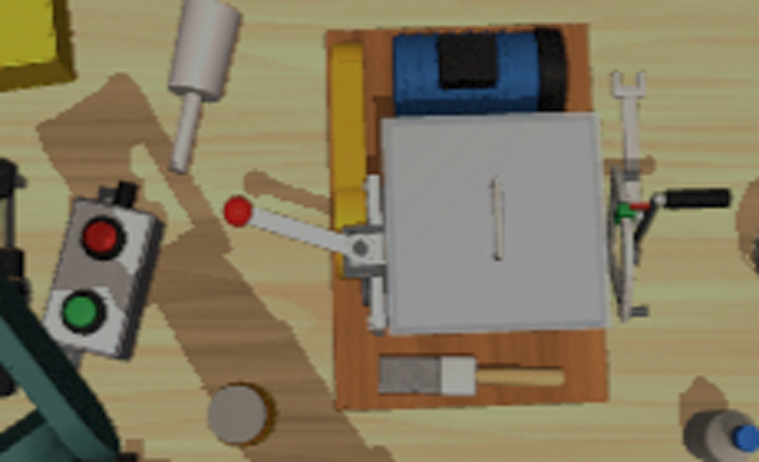

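>>> {"fn": "arm_command", "kwargs": {
  "series": "0 0 0.002 0.017 0 -0.032 0; 0 0 0.002 0.017 0 -0.032 0; 0 0 0.002 0.017 0 -0.032 0; 0 0 0.002 0.017 0 -0.032 0; 0 0 0.002 0.017 0 -0.032 0; 0 0 0.002 0.017 0 -0.032 0; 0 0 0.002 0.017 0 -0.032 0; 0 0 0 0 0 0 0"
}}

```text
time: 14.9
tool_pos: [0.58, 0.1648, 0.2693]
ee_rot: [-1.572, 0.031, 0.045]
wrist_force: [0.3, -0.3, -0.5]
width: 0.0009
```

Run:
```python
from h import *
im=robot.snapshot("wrist");cv2.imwrite("pics/w14.png",cv2.resize(im,None,fx=1.5,fy=1.5,interpolation=cv2.INTER_CUBIC))
spot("wrist","feed_arm")
plan([.580,.175,.18],.04,4,0)
```

```text
wrist feed_arm 0.59 [0.5233 0.153  0.2003] [195. 217.]
from [0.5784 0.1682 0.27  ] [-1.57   0.031  0.05 ] w 0.0004 F [-0.   0.1 -0.4] t 15.0 turn/row 0.008168654335166602 mm/row 22.578371780436424
-0 0.002 -0.008 0.0012 0.0225 0.0017 0; -0 0.002 -0.008 0.001 0.0225 0.0017 0; -0 0.002 -0.008 0.0008 0.0225 0.0017 0; -0 0.002 -0.008 0.0007 0.0225 0.0017 0
```

View pics/w14.png

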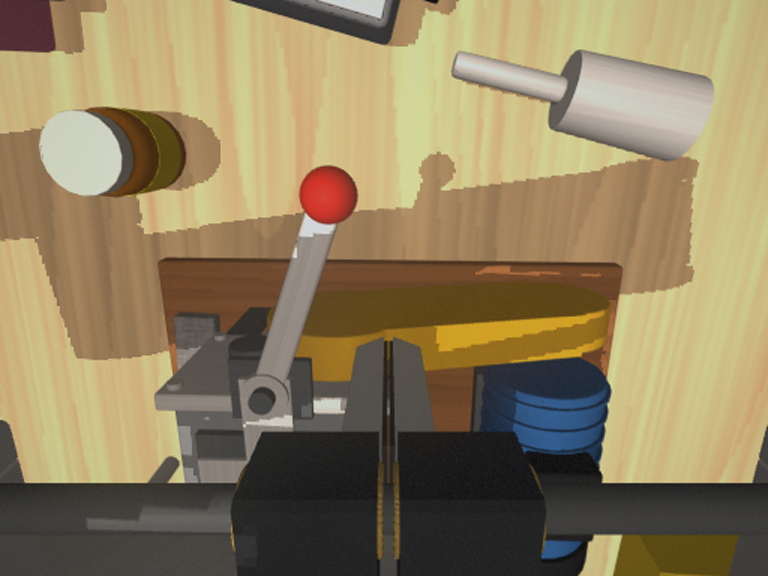

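>>> {"fn": "arm_command", "kwargs": {
  "series": "0 0.002 -0.008 0.001 0.023 0.003 0; 0 0.002 -0.008 0.001 0.023 0.003 0; 0 0.002 -0.008 0.001 0.023 0.003 0; 0 0.002 -0.008 0.001 0.023 0.003 0; 0 0 0 0 0 0 0"
}}

```text
time: 15.5
tool_pos: [0.575, 0.1882, 0.172]
ee_rot: [-1.567, 0.003, 0.051]
wrist_force: [0.1, 0.2, -0.6]
width: 0.0003
```

Run:
```python
from h import *
im=robot.snapshot("wrist");cv2.imwrite("pics/w15.png",cv2.resize(im,None,fx=1.5,fy=1.5,interpolation=cv2.INTER_CUBIC))
plan([.555,.180,.18],.04,3,0)
```

```text
from [0.576  0.1883 0.1742] [-1.567 -0.     0.051] w 0.0006 F [-0.9  0.1  0.7] t 15.55 turn/row 0.0037545617271153553 mm/row 7.762844503867403
-0.001 0.004 0 -0.0071 -0.002 -0.0024 0; -0.001 0.004 0 -0.0071 -0.002 -0.0024 0; -0.001 0.004 0 -0.0071 -0.002 -0.0024 0
```

View pics/w15.png

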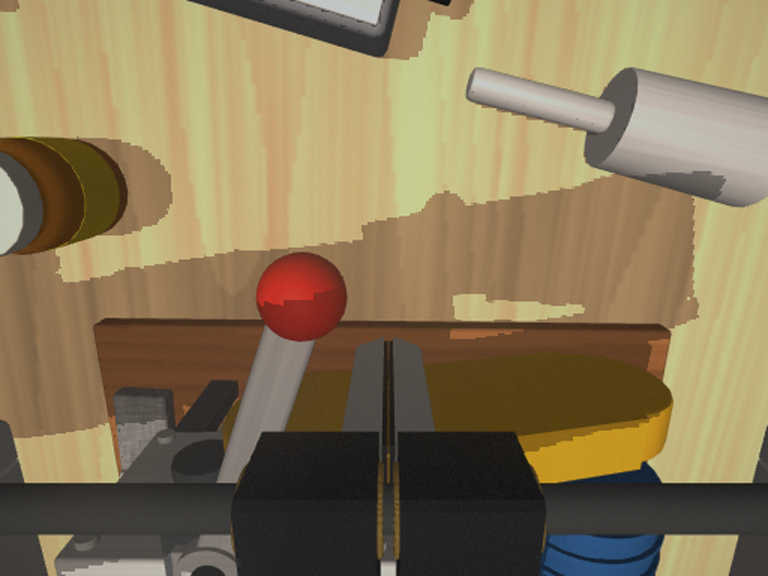

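>>> {"fn": "arm_command", "kwargs": {
  "series": "0 0.003 0 -0.012 -0.001 -0.001 0; 0 0.003 0 -0.012 -0.001 -0.001 0; 0 0 0 -0.012 0 0 0; 0 0 0 -0.012 0 0 0; 0 0 0 -0.012 0 0 0; 0 0 0 -0.012 0 0 0"
}}

```text
time: 16.15
tool_pos: [0.5062, 0.1862, 0.1816]
ee_rot: [-1.563, -0.02, 0.047]
wrist_force: [5.4, -1.7, -1.9]
width: 0.0003
```

Run:
```python
from h import *
im=robot.snapshot("wrist");cv2.imwrite("pics/w16.png",cv2.resize(im,None,fx=1.5,fy=1.5,interpolation=cv2.INTER_CUBIC))
plan([.485,.186,.178],.04,3,0)
```

```text
from [0.5041 0.1863 0.182 ] [-1.563 -0.018  0.048] w 0.0005 F [ 0.8  0.3 -0.6] t 16.2 turn/row 0.006999198427915303 mm/row 6.494350959037407
-0.003 0.003 0.006 -0.0064 0.0012 0.0002 0; -0.003 0.003 0.006 -0.0064 0.0013 0.0002 0; -0.003 0.003 0.006 -0.0064 0.0013 0.0002 0
```

View pics/w16.png

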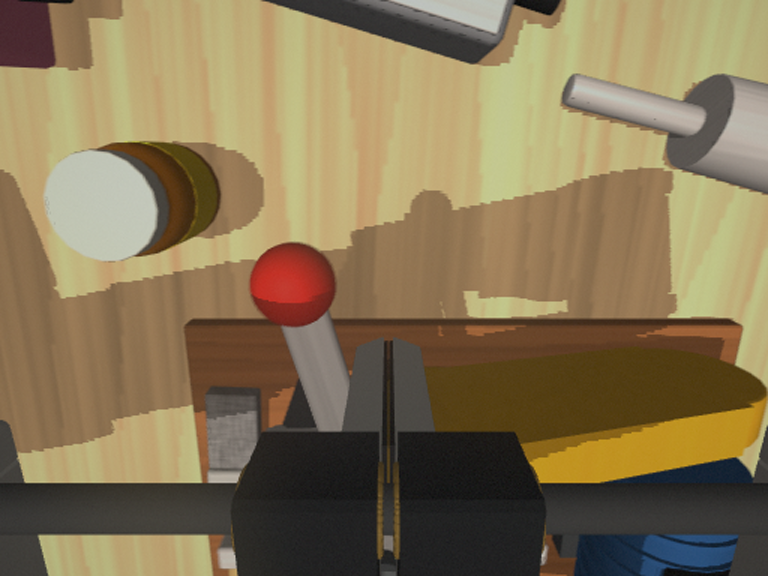

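Swinging well, and the arm is now leaning forward. I'll keep pushing in small steps until the stop.

>>> {"fn": "arm_command", "kwargs": {
  "series": "0 0.003 0.006 -0.008 0.001 0 0; 0 0.003 0.006 -0.008 0.001 0 0; 0 0 0.006 -0.008 0.001 0 0; 0 0 0 -0.006 0 0 0"
}}

```text
time: 16.6
tool_pos: [0.4878, 0.185, 0.183]
ee_rot: [-1.561, -0.041, 0.039]
wrist_force: [18.1, 4.0, -9.8]
width: 0.0004
```

>>> {"fn": "arm_command", "kwargs": {
  "series": "0 0 0 -0.006 0 0 0; 0 0 0 -0.006 0 0 0"
}}

```text
time: 16.8
tool_pos: [0.4881, 0.1854, 0.1836]
ee_rot: [-1.558, -0.072, 0.037]
wrist_force: [20.5, 1.2, -8.9]
width: 0.0
```

Run:
```python
from h import *
im=robot.snapshot("wrist");cv2.imwrite("pics/w17.png",cv2.resize(im,None,fx=1.5,fy=1.5,interpolation=cv2.INTER_CUBIC))
im=robot.snapshot("top");cv2.imwrite("pics/t3.png",cv2.resize(im[110:250,140:370],None,fx=3.3,fy=3.3,interpolation=cv2.INTER_CUBIC))
o=robot.get_obs();print(o["tool_pos"],o["wrist_force"],o["ee_rot"])
```

```text
[0.48782428 0.18582723 0.18383253] [19.11663728  1.778681   -7.6648068 ] [-1.55662323 -0.07140893  0.03721294]
```

View pics/w17.png

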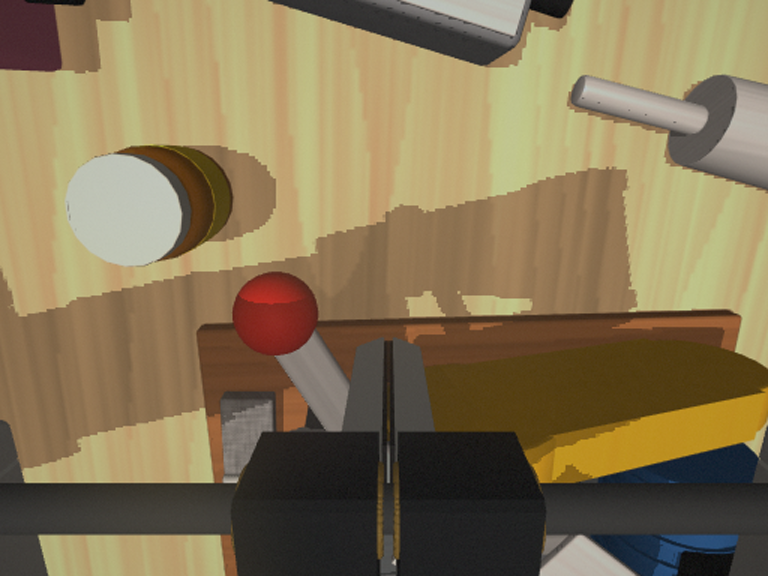

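View pics/t3.png

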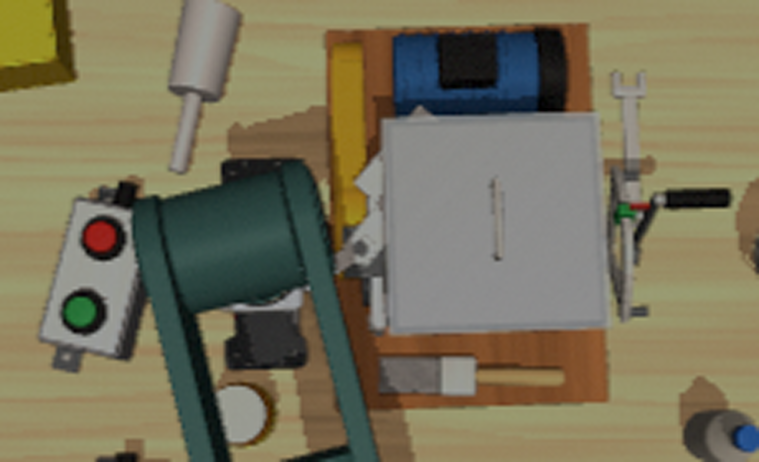

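>>> {"fn": "arm_command", "kwargs": {
  "series": "0 0 -0.03 0.015 0 0 0; 0 0 -0.03 0.02 0 0 0; 0 0 0 0.01 -0.01 0 0; 0 0 0 0 -0.045 0 0; 0 0 0 0 -0.045 0 0; 0 0 0 0 -0.045 0 0; 0 0 0 0 -0.045 0 0; 0 0 0 0 0 0 0"
}}

```text
time: 17.7
tool_pos: [0.5032, 0.183, 0.3777]
ee_rot: [-1.559, -0.106, 0.036]
wrist_force: [0.2, 0.3, 0.3]
width: 0.0005
```

Run:
```python
from h import *
o=robot.get_obs();print(o["tool_pos"],o["wrist_force"],o["ee_rot"],o["time"])
im=robot.snapshot("wrist");cv2.imwrite("pics/w18.png",cv2.resize(im,None,fx=1.5,fy=1.5,interpolation=cv2.INTER_CUBIC))
im=robot.snapshot("side");cv2.imwrite("pics/s3.png",cv2.resize(im[105:285,130:370],None,fx=3.2,fy=3.2,interpolation=cv2.INTER_CUBIC))
spot("wrist","feed_arm")
```

```text
[0.50320522 0.18303024 0.37765734] [0.18698991 0.25141911 0.32058117] [-1.55882572 -0.10643321  0.03589313] 17.7
wrist feed_arm 0.56 [0.5648 0.0938 0.1866] [293. 244.]
wrist feed_arm 0.32 [0.3527 0.2304 0.0914] [130. 121.]
```

View pics/w18.png

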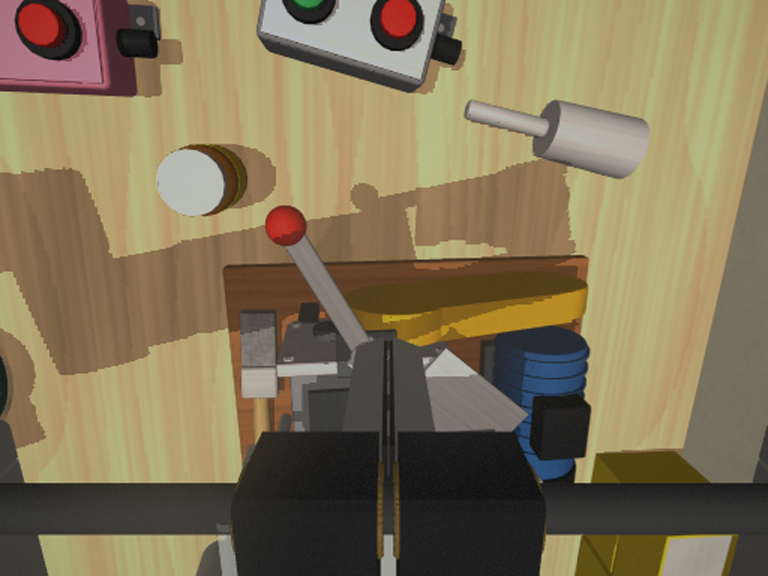

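View pics/s3.png

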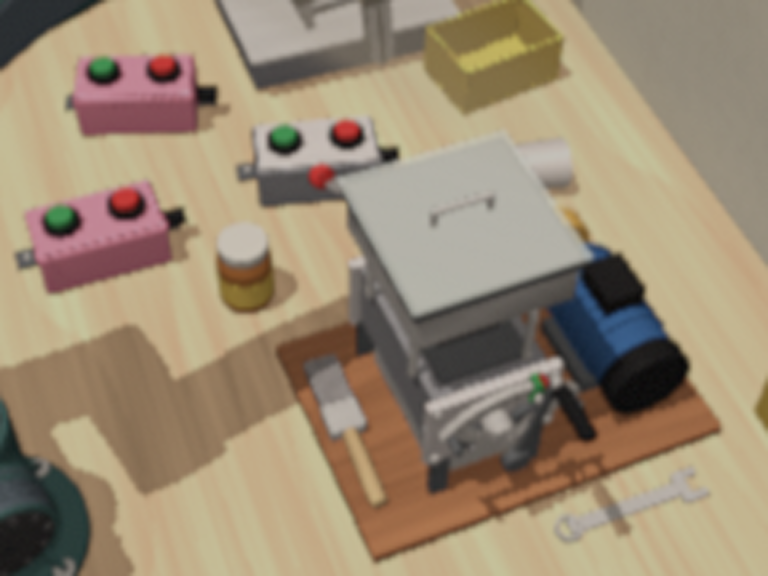

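Run:
```python
from h import *
print("ball",onz("wrist",286/1.5,225/1.5,.197),onz("side",130+321/3.2,105+177/3.2,.197),"exp",(.446,.208))
b=onz("wrist",286/1.5,225/1.5,.197)-np.array([.509,.103,.197]);print("angle to front, mill",np.arctan2(-b[0],b[1])-.04,np.linalg.norm(b))
plan([.54,-.19,.40],.04,11,.0)
```

```text
ball [0.44316848 0.20963601 0.197     ] [0.44596347 0.20382991 0.197     ] exp (0.446, 0.208)
angle to front, mill 0.5130778081311876 0.12531970144365764
from [0.5023 0.1826 0.3686] [-1.562 -0.093  0.036] w 0.0002 F [-0.3  0.3 -0.2] t 17.85 turn/row 0.008503130106057731 mm/row 34.16942433065985
-0.001 -0 0.008 0.0025 -0.0029 -0.034 0; -0.001 -0 0.008 0.0024 -0.0029 -0.034 0; -0.001 -0 0.008 0.0024 -0.0029 -0.034 0; -0.001 -0 0.008 0.0024 -0.0029 -0.034 0; -0.001 -0 0.008 0.0023 -0.0029 -0.034 0; -0.001 -0 0.008 0.0023 -0.0029 -0.034 0; -0.001 -0 0.008 0.0022 -0.0029 -0.034 0; -0.001 -0 0.008 0.0022 -0.0029 -0.034 0; -0.001 -0 0.008 0.0022 -0.0029 -0.034 0; -0.001 -0 0.008 0.0021 -0.0029 -0.034 0; -0.001 -0 0.008 0.0021 -0.0029 -0.034 0
```

The feed is at its open stop: I measured 0.51 rad to the front against 0.5 given. I'll go back high over the hopper for a close check of the pointer.

>>> {"fn": "arm_command", "kwargs": {
  "series": "0 0 0.02 0 -0.04 0 0; 0 0 0.02 0 -0.04 0 0; 0 0 0.02 0.002 -0.01 -0.035 0; 0 0 0.01 0.003 0 -0.04 0; 0 0 0 0.003 0 -0.04 0; 0 0 0 0.003 0 -0.04 0; 0 0 0 0.004 0 -0.04 0; 0 0 0 0.004 0 -0.04 0; 0 0 0 0.004 0 -0.04 0; 0 0 0 0.004 0 -0.04 0; 0 0 0 0.004 0 -0.04 0; 0 0 0 0.004 0 -0.03 0"
}}

```text
time: 19.05
tool_pos: [0.5419, -0.2117, 0.4128]
ee_rot: [-1.552, 0.067, 0.049]
wrist_force: [-0.2, 0.6, 0.4]
width: 0.0005
```

Run:
```python
from h import *
plan([.545,-.2,.36],.04,4,.0)
```

```text
from [ 0.5419 -0.2117  0.4128] [-1.552  0.067  0.049] w 0.0005 F [-0.2  0.6  0.4] t 19.05 turn/row 0.017508735162021782 mm/row 13.550675334651233
-0.005 0.002 -0.017 0.0018 0.0132 0.0026 0; -0.005 0.002 -0.017 0.0016 0.0132 0.0027 0; -0.005 0.002 -0.017 0.0014 0.0132 0.0028 0; -0.005 0.002 -0.017 0.0011 0.0132 0.0028 0
```

>>> {"fn": "arm_command", "kwargs": {
  "series": "-0.005 0.002 -0.017 0.002 0.013 0.002 0; -0.005 0.002 -0.017 0.002 0.013 0.002 0; -0.005 0.002 -0.017 0.002 0.013 0.002 0; -0.005 0.002 -0.017 0.002 0.013 0.002 0; 0 0 0 0 0 0 0; 0 0 0 0 0 0 0"
}}

```text
time: 19.65
tool_pos: [0.5438, -0.2079, 0.335]
ee_rot: [-1.553, 0.035, 0.03]
wrist_force: [-0.4, 0.4, -0.7]
width: 0.0004
```

Run:
```python
from h import *
o=robot.get_obs();print(o["tool_pos"],o["ee_rot"])
im=robot.snapshot("wrist");cv2.imwrite("pics/w19.png",cv2.resize(im[70:190,180:340],None,fx=5,fy=5,interpolation=cv2.INTER_CUBIC))
im=robot.snapshot("top");cv2.imwrite("pics/t4.png",cv2.resize(im,None,fx=1.5,fy=1.5,interpolation=cv2.INTER_CUBIC))
```

```text
[ 0.54382259 -0.20785777  0.33498769] [-1.55270728  0.03536819  0.03015272]
```

View pics/w19.png

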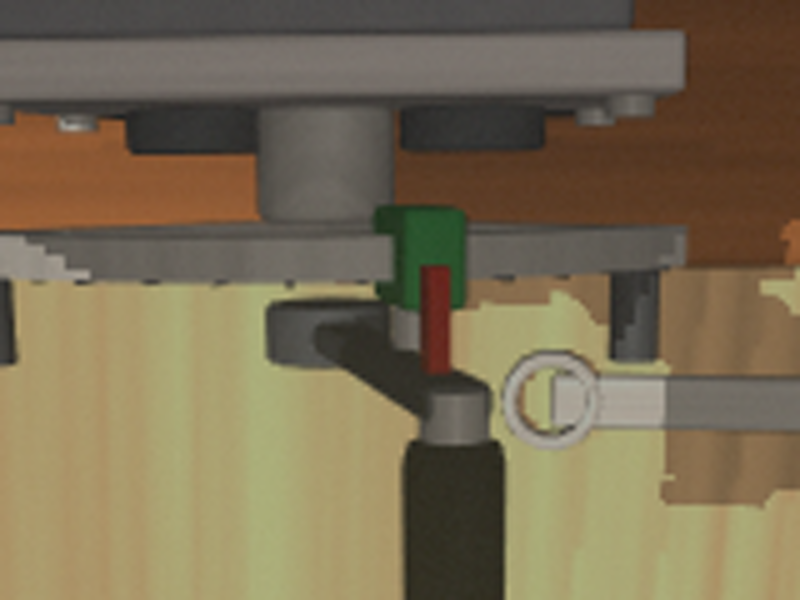

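View pics/t4.png

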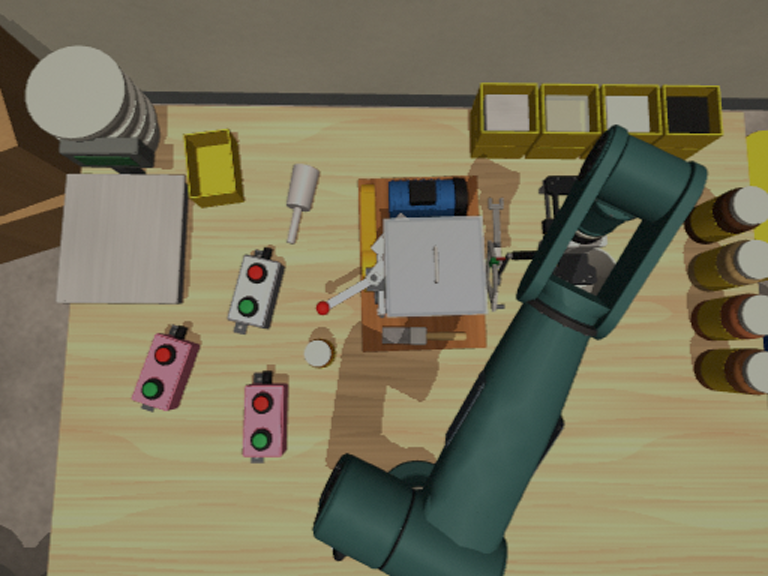

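The pointer (438) sits about 1 mm from the clip's middle (432), well inside its 397–466 span. The top view shows the feed arm open and everything else in place. Nothing is in contact, so I'll hand the job in.

>>> {"fn": "arm_command", "kwargs": {
  "series": "0 0 0 0 -0.03 0 0; 0 0 0 0 -0.03 0 0; 0 0 0 0 0 0 0; 0 0 0 0 0 0 0"
}}

```text
time: 20.15
tool_pos: [0.5465, -0.209, 0.3958]
ee_rot: [-1.552, 0.037, 0.031]
wrist_force: [-0.0, -0.8, -0.9]
width: 0.0004
```

Run:
```python
from bench import robot
print(robot.close_job())
```

```text
the job is handed in; nothing more can be done
None
```

I set the gap lever on the clip, pressed the green start button on the grey box, then swung the feed shutter open. I handed the job in at about 20 s of the 72 s allowed, with the robot clear of everything.

- **Gap lever:** I gripped the handle, swung the lever back and released it. A close wrist-camera picture, taken after the feed was opened, puts the pointer about 1 mm from the middle of the 12 mm clip. In the coarser top and side views it looked up to 3 mm further to the rear. I put that down to viewing angle and about 3 mm per pixel, and relied on the close picture.
- **Start button:** I pressed it until it stopped moving, at about 22 N against its 6 N spring. The fingertip was on the green face in the picture. I did not press the red stop button or touch the pink look-alike boxes.
- **Feed shutter:** I pushed the arm from behind until it would not move further, at about 20 N. The red ball's position then gave 0.51 rad to the front, against 0.5 for fully open.
- **Rest of the bench:** the final top view shows the jar, scoop, brush and wrench where they were. The arm hid the pail and the spray bottle in that view. The pail last showed undisturbed in the wrist picture after I let go of the lever, and the bottle in the top view taken while pushing the shutter.

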